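Restock and lock the tea chest

ROBOT

A 6-joint arm with a two-finger parallel gripper is mounted at the origin on the work surface. World frame = base frame: x ahead of the robot, y to its left, z up, the work surface at z = 0. Lengths are in m, angles in rad, forces in N, time in s.
With the tool pointing down it reaches from about 0.425 to 1.125 m from the base axis. Payload 14.9 kg.
Tool frame: the origin (TCP) lies on the centre line of the jaws, within the pads' length; the fingertips stand 22 mm ahead of it and the grasp point (between the pads) lies 3 mm ahead of it; x points along the fingers, z is the direction in which the jaws open and shut, and the axes are right-handed (so a half turn about x gives the same grasp; the last joint's range is limited). The gripper opens to 91 mm and grips with 3 to 60 N. Pads are 32 mm wide; open, the fingers measure 118 mm over their backs; the gripper's body (76 mm by 178 mm) begins 60 mm behind the grasp point.
Start: joints at [-0.033, 0.379, 1.734, -0, 1.028, -0.033], TCP at [0.7, -0, 0.199] pointing down, gripper open.
Joint ranges: [-2.77, 2.77], [-0.74, 2.19], [0, 2.66], [-1.06, 4.2], [0.31, 2.87], [-3.08, 3.08]. Speed limits (rad/s): [1.89, 1.89, 2.39, 3.14, 3.14, 3.14].

INTERFACE

Orientations are given as a unit quaternion [w, x, y, z].
In Python, from rig import robot gives the robot as it stands.
- The arm moves only by the shell command python3 -m jog 'ROWS' [FORCE]. ROWS is JSON, a list of rows, each an object with "twist": the turn, a rotation vector about the tool's x, y, z in degrees, a list of three; "offset": the shift along the tool's x, y, z in cm, a list of three; "hand": the opening, from 0 (shut) to 1 (fully open). A call has 1 to 12 rows; each row is the pose to reach, as a shift and turn from the pose commanded when the call began, along the tool's axes at that moment; what a row does not reach only later rows make up. A row lasts 1/10 s, in which the tool goes at most 50 mm and 8.59 degrees, less where a joint would pass 70% of its speed; a pose out of reach is approached as far as the arm can. A call with a gripper value outside its range is refused whole. The fingers move at their own pace and stop on an object; FORCE is the grip in N (left out, the last holds). Time passes only in rows, so rows that repeat a pose let the fingers close. It gives the time, the measured TCP pose, the force and the opening at its end, in the units of the state.
- robot.get_obs(): the state, without advancing time (a new reading comes with each control period).
- robot.camera(name): name is "scene" or "side" or "wrist"; returns a dict with "image" (384x512x3 uint8, red, green, blue), "fov_y" (degrees; the focal length in pixels is half the picture's height over the tangent of half this angle, whatever the lens; pixels are square), "cx", "cy" (the principal point, pixels), "rvec" (rotation vector, rad) and "tvec" (3), from world to camera coordinates, as OpenCV has them. Camera axes: x right, y down, z forward; pixel columns grow to the right and rows downward; lengths in m; the calibration is good to about 2 mm. The wrist camera is an equidistant fisheye: a pixel r from the principal point sees the ray r / f radians off the axis. A picture is of the moment at which its call begins. There is no depth.
- robot.hand_in(): hands the job in, once; it reports no verdict.
The state is a dict: "t": time; "joint_positions": joint angles; "dq": joint speeds; "tau": joint torques, N m; "tcp_pos": TCP position; "tool_rot": TCP orientation; "contact_force": force on the tool from outside, world axes, zero at the start; "wrist_torque": the same for the moment, N m; "grip_width": opening from 0.0 (shut) to 1.0 (fully open).
Only numpy, scipy, OpenCV 4.12 (cv2) and the standard library are available. Lean on these libraries where they do the work, as an engineer would, in place of code of your own. Each camera call takes 0.05 s, during which the arm holds its last target.

TASK

Restock the tea chest: swing the yellow-knobbed keeper clear so that the red-knobbed bolt can be drawn, draw the bolt, slide the lid fully open and stand every tea caddy that is on the table upright on the floor of the bin. Then slide the lid fully shut, shoot the bolt fully home, swing the keeper back in line behind it, and push the red-handled locking rod through both eyes, the deck's first, until its handle meets the first eye. Do not disturb the jar or the tumbler.

Things in the scene. Friction and masses are not known exactly. Their poses are not given: they have to be found in the camera images.
- chest: fixed green chest 290 (x) x 365 (y) x 108 high; origin under its centre; +x away from the robot, +y to its left, small yaw. Front right: open bin (x -135..-5, y -170..44), walls 96 high, under the lid; behind it a block of that height. Left (y 54..185): solid deck, top at 108. Lid top also at 108; posts, eyes and grip stand on these, at most 60 high
- bin (a point): centre of the bin's floor, chest frame (-70, -63, 10) mm; axes as the chest's. The bin is 130 (x) by 214 (y) inside and 86 deep, and takes three caddies in a row along y at 70 mm spacing
- lid (a joint): plywood lid (145 x 232 x 10) with a black grip, slides along the chest's +x to open: 0 m shut, 0.14 m fully open (bin quite clear); about 3 N of friction, stays where left; it cannot move more than a few mm while the bolt is shot
- lid_grip (a point): gripping point of the lid's black grip, a bar 64 mm long along the chest's y, 14 mm thick (across x), from 16 to 50 mm above the lid (it stands on two short feet); the point is midway along it, 36 mm above the lid, 14 mm below its top; lid shut: chest frame (-55, -63, 144) mm
- bolt (a joint): steel bolt on the deck, slides along the chest's y: 0 m shot (its end is held in the staple on the lid), 0.036 m fully drawn (+y); about 2 N of friction, stays where left. The keeper blocks it until swung out of its way; it only goes back in with the lid fully shut
- bolt_post (a point): red round post on the bolt, 14 mm thick, upright; the point is on its axis, 42 mm above the deck and 18 mm below its top; the bolt bar below reaches 15 mm above the deck; bolt shot: chest frame (-95, 80, 150) mm
- keeper (a joint): brass keeper arm, 51 mm long, on an upright pivot: at 0 rad it points to the chest's -y, its end against the bolt's tail, blocking it; grows to 1.571 (stop) clockwise from above, the post moving to the chest's -x and +y; friction about 0.06 N m, stays where left. It swings back to 0 only when the bolt is shot
- keeper_post (a point): yellow round post on the keeper arm, 14 mm thick, upright, 38 mm from the pivot; the point is on its axis, 42 mm above the deck and 18 mm below its top; the arm below reaches 15 mm above the deck
- keeper_pivot (a point): point on the keeper's pivot axis, 42 mm above the deck, chest frame (-95, 168, 150) mm
- eye_deck (a point): centre of the opening of the steel eye fixed to the deck: 18 mm square opening along the chest's y, 8 mm thick, 28 mm outside, centre 32 mm above the deck, chest frame (-20, 85, 140) mm; axes as the chest's
- eye_lid (a point): the same kind of eye on the lid; with the lid shut it stands in line with the deck's eye, 55 mm from it towards the chest's -y; axes as the chest's
- rod: loose locking rod on the table: red handle 60 long (x) x 18 wide x 30 high; a 10 mm steel rod with a round tip stands 100 mm out of its end along the body's +x, 15 mm above the underside. Origin: centre of the handle's underside; 120 g, balances in the handle. It goes in from the chest's +y side, pointing along its -y
- rod_grip (a point): middle of the red handle, 26 mm above its underside (11 mm above the rod's axis)
- rod_tip (a point): end of the rod, on its axis, 130 mm along the body's x from the middle of the handle
- jar: bystander, clear jar with a red cap, 72 mm across, 100 high; origin under its centre
- tumbler: bystander, steel tumbler, 72 mm across, 100 high; origin under its centre
- caddy0: loose square tea caddy, red with a steel cap, 54 x 54 x 80 high, about 220 g, weighted base; origin under its centre, z up; two or three of the four caddies are present, standing on the table
- caddy1: loose square tea caddy, yellow with a steel cap, 54 x 54 x 80 high, about 220 g, weighted base; origin under its centre, z up; two or three of the four caddies are present, standing on the table
- caddy2: loose square tea caddy, blue with a steel cap, 54 x 54 x 80 high, about 220 g, weighted base; origin under its centre, z up; two or three of the four caddies are present, standing on the table
- caddy3: loose square tea caddy, orange with a steel cap, 54 x 54 x 80 high, about 220 g, weighted base; origin under its centre, z up; two or three of the four caddies are present, standing on the table

How it is judged:
By the outcome, as a careful person would: the job done as asked, in the order asked, and still so for the second after the job is handed in, with the robot touching nothing.
Of caddy0, caddy1, caddy2, caddy3 only 2 to 3 are there at a start; the rules pass over those that are not, and their reading is None.
At some moment in a run one of caddy0, caddy1, caddy2, caddy3 may be knocked a few centimetres aside while the robot is not near it.
It also fails if it takes over 200 s, if anything falls off the work surface, if the arm or the gripper's body presses on something with over 40 N, if the wrist force passes 120 N, or if a joint passes its speed limit or range.

## Working session

There is one attempt and no reset: what is moved stays moved. The work goes in short steps, Python scripts to look and compute and a shell command to move; the robot and the scene stay as the last step left them, time stands still between calls to the robot, and variables do not carry over. Pictures are saved under pics/ and viewed, and the job is handed in when it is done.

```bash
ls -la; mkdir -p pics; python3 - <<'E'
from rig import robot
import cv2
print(robot.get_obs())
for n in ["scene","side","wrist"]:
    c=robot.camera(n)
    cv2.imwrite(f"pics/a_{n}.png",c["image"][:,:,::-1])
    print(n,{k:v for k,v in c.items() if k!="image"})
E
```

```text
total 12
drwxr-xr-x  3 agent agent 4096 Dec  7 15:04 .
drwxr-xr-x 23 root  root  4096 Dec  7 15:04 ..
drwxr-xr-x  2 agent agent 4096 Dec  7 15:04 pics
{'t': 0.0, 'joint_positions': array([-3.32881218e-02,  3.79387613e-01,  1.73480064e+00, -1.24844374e-05,
        1.02849311e+00, -3.32865235e-02]), 'dq': array([-4.54579055e-05, -2.83293288e-05, -6.92721357e-04, -8.11648249e-04,
        1.03772933e-03, -1.83560507e-03]), 'tau': array([ 6.45993277e-04, -7.63727903e+01, -4.34372771e+01,  6.49972307e-02,
        4.23743343e-02, -1.55693674e-04]), 'tcp_pos': array([6.99577068e-01, 1.36639849e-05, 1.97993076e-01]), 'tool_rot': array([7.06721845e-01, 7.31822390e-06, 7.07491507e-01, 1.07482909e-05]), 'contact_force': array([-0.74459102, -0.69697324,  0.27059335]), 'wrist_torque': array([-0.00810834, -0.06128202, -0.05866285]), 'grip_width': 1.0001849163143826}
scene {'fov_y': 50.6979504719057, 'cx': 257.02678751712153, 'cy': 195.2774798616332, 'rvec': array([ 2.22524658,  0.76129843, -0.30562383]), 'tvec': array([-0.43021376, -0.12516218,  1.58720502])}
side {'fov_y': 42.89233239148541, 'cx': 254.8004675951402, 'cy': 186.0093533943584, 'rvec': array([ 0.34975873, -2.66658962,  1.33367872]), 'tvec': array([0.52157208, 0.16161705, 1.41731017])}
wrist {'fov_y': 65.70646984690485, 'cx': 258.53843479492895, 'cy': 191.50098560755671, 'rvec': array([-2.85941588e+00, -9.99706583e-05,  1.86804220e-04]), 'tvec': array([-0.69957637, -0.03003289,  0.39085191])}
```

View pics/a_scene.png

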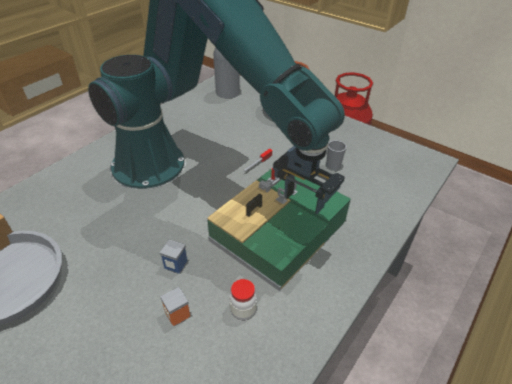

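View pics/a_side.png

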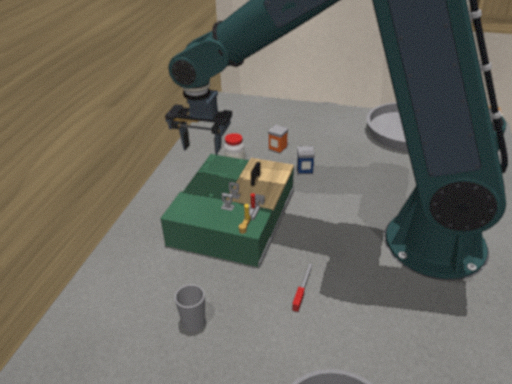

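View pics/a_wrist.png

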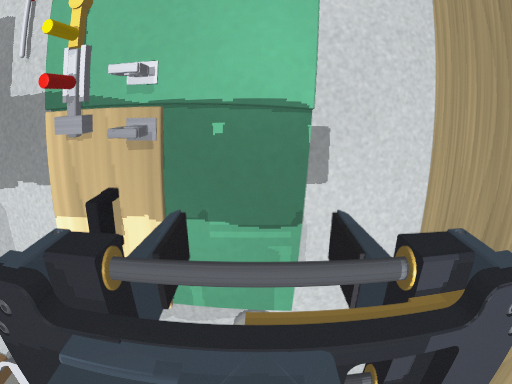

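```bash
cat > h.py <<'E'
import numpy as np, cv2
from scipy.spatial.transform import Rotation as R
from rig import robot
def cam(n,save=None):
    c=robot.camera(n); c['n']=n
    if save: cv2.imwrite(f"pics/{save}.png",c["image"][:,:,::-1])
    return c
def ray(c,u,v):
    f=192/np.tan(np.radians(c['fov_y'])/2)
    x,y=(u-c['cx']),(v-c['cy'])
    if c['n']=='wrist':
        r=np.hypot(x,y)+1e-12; th=r/f
        d=np.array([x/r*np.sin(th),y/r*np.sin(th),np.cos(th)])
    else:
        d=np.array([x/f,y/f,1.]); d/=np.linalg.norm(d)
    M=R.from_rotvec(c['rvec']).as_matrix()
    return -M.T@c['tvec'], M.T@d
def onz(c,u,v,z):
    o,d=ray(c,u,v); return o+d*(z-o[2])/d[2]
def proj(c,p):
    f=192/np.tan(np.radians(c['fov_y'])/2)
    q=R.from_rotvec(c['rvec']).as_matrix()@np.asarray(p)+c['tvec']
    if c['n']=='wrist':
        s=np.hypot(q[0],q[1]); th=np.arctan2(s,q[2]); k=f*th/s
        return np.array([c['cx']+q[0]*k,c['cy']+q[1]*k])
    return np.array([c['cx']+f*q[0]/q[2],c['cy']+f*q[1]/q[2]])
def tri(rs):
    A=np.zeros((3,3));b=np.zeros(3)
    for o,d in rs:
        P=np.eye(3)-np.outer(d,d);A+=P;b+=P@o
    p=np.linalg.solve(A,b)
    return p,[np.linalg.norm((np.eye(3)-np.outer(d,d))@(p-o)) for o,d in rs]
def crop(src,dst,x0,y0,x1,y1,k):
    im=cv2.imread(f"pics/{src}.png")[y0:y1,x0:x1]
    cv2.imwrite(f"pics/{dst}.png",cv2.resize(im,None,fx=k,fy=k,interpolation=cv2.INTER_CUBIC))
E
python3 - <<'E'
from h import *
crop("a_wrist","a_w1",0,0,340,240,2.3)
crop("a_side","a_s1",150,120,340,320,3)
crop("a_scene","a_c1",150,140,360,340,2.9)
E
```

```text
(no output)
```

View pics/a_w1.png

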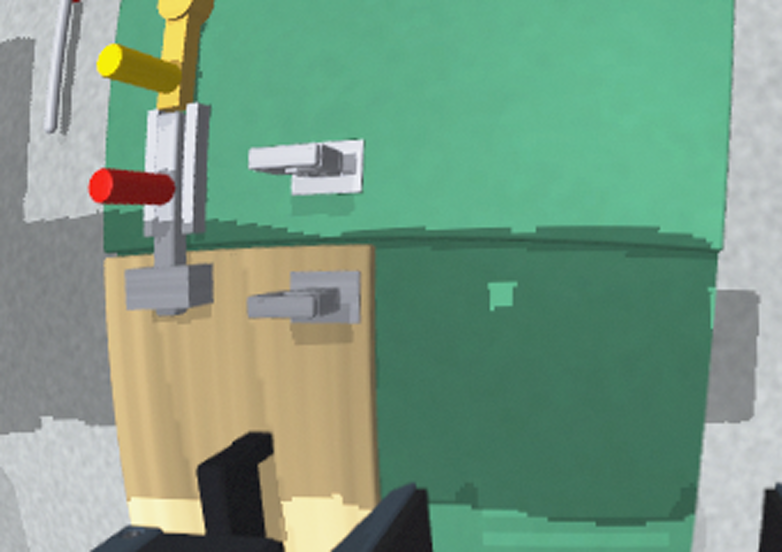

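View pics/a_s1.png

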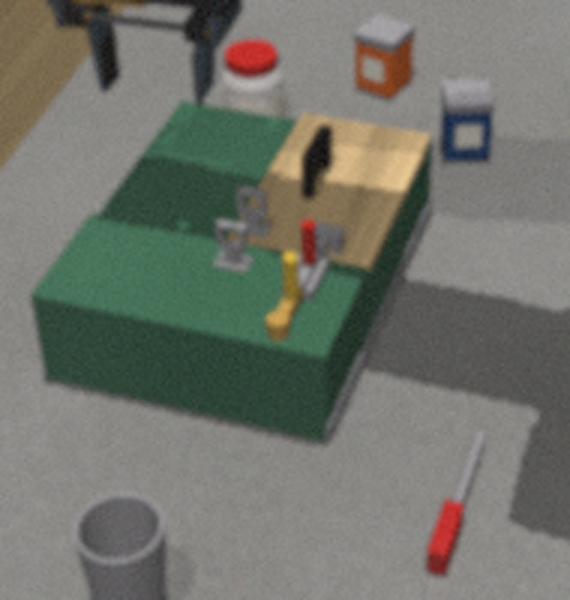

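View pics/a_c1.png

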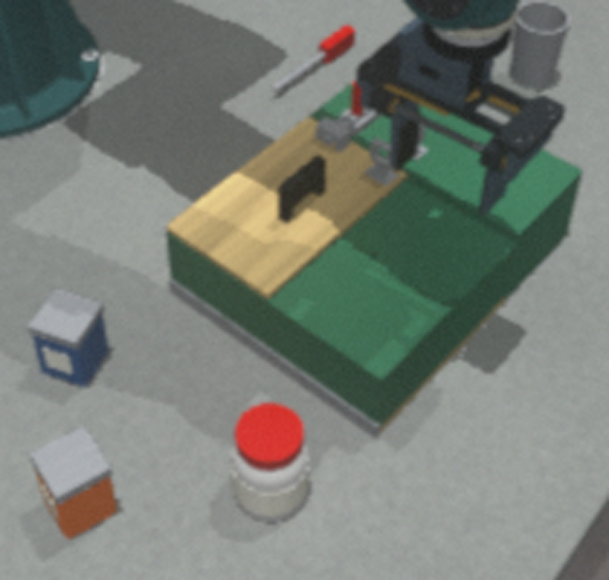

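```bash
cat >> h.py <<'E'
def fit(ch,w):  # chest xy(m) -> world xy rigid
    ch=np.array(ch);w=np.array(w)
    a=ch-ch.mean(0);b=w-w.mean(0)
    th=np.arctan2((a[:,0]*b[:,1]-a[:,1]*b[:,0]).sum(),(a*b).sum())
    M=np.array([[np.cos(th),-np.sin(th)],[np.sin(th),np.cos(th)]])
    t=w.mean(0)-M@ch.mean(0)
    return th,t,w-(ch@M.T+t)
E
python3 - <<'E'
from h import *
c=cam('wrist');s=cam('side');sc=cam('scene')
P=[((102,186),(-95,80),168),((111,61),(-95,130),168),((105,252),(-145,54),108),((722,249),(145,54),108),((374,247),(0,54),108)]
W=[onz(c,u/2.3,v/2.3,z/1000) for (u,v),_,z in P]
print(np.round(W,4))
th,t,r=fit([np.array(p[1])/1000 for p in P],[w[:2] for w in W])
print('wrist',np.degrees(th),t,np.round(r*1000,1))
# side
S=[((35,297),(145,185),108),((324,355),(-145,185),108),((428,135),(-145,-178),108),((308,226),(-95,80),168),((290,257),(-95,130),168)]
W=[onz(s,150+u/3,120+v/3,z/1000) for (u,v),_,z in S]
print(np.round(W,4))
th,t,r=fit([np.array(p[1])/1000 for p in S],[w[:2] for w in W])
print('side',np.degrees(th),t,np.round(r*1000,1))
S=[((580,174),(145,185),108),((169,231),(-145,-178),108),((381,380),(145,-182.5),96),((269,295),(0,-178),108)]
W=[onz(sc,150+u/2.9,140+v/2.9,z/1000) for (u,v),_,z in S]
th,t,r=fit([np.array(p[1])/1000 for p in S],[w[:2] for w in W])
print('scene',np.degrees(th),t,np.round(r*1000,1))
E
```

```text
[[0.5154 0.1165 0.168 ]
 [0.5183 0.1656 0.168 ]
 [0.4649 0.0942 0.108 ]
 [0.7509 0.0803 0.108 ]
 [0.6088 0.083  0.108 ]]
wrist -2.825423513863657 [0.60595093 0.0317417 ] [[ 0.4  0.2]
 [ 0.8 -0.6]
 [ 1.1  1.3]
 [-2.5  1.8]
 [ 0.2 -2.7]]
[[ 0.7481  0.2144  0.108 ]
 [ 0.4681  0.2243  0.108 ]
 [ 0.4508 -0.1327  0.108 ]
 [ 0.5094  0.1241  0.168 ]
 [ 0.5128  0.1712  0.168 ]]
side -2.297085856974902 [0.6015483  0.03724942] [[-5.8 -1.8]
 [ 4.  -3.6]
 [ 1.3  2.1]
 [-0.4  3.1]
 [ 0.9  0.2]]
scene -2.5067610079739886 [0.61035138 0.0272556 ] [[-0.7 -6.7]
 [ 6.8 -1. ]
 [-4.4  5.3]
 [-1.7  2.4]]
```

```bash
python3 - <<'E'
from h import *
crop("a_scene","b_c",150,225,260,335,6)
crop("a_side","b_s",255,115,345,185,7)
crop("a_scene","b_r",230,140,290,185,12)
crop("a_side","b_rs",270,250,330,320,8)
s=cam('side');sc=cam('scene')
for n,c in (('scene',sc),('side',s)):
    h=cv2.cvtColor(c['image'],cv2.COLOR_RGB2HSV)
    for nm,lo,hi in (('red',(0,150,60),(6,255,255)),('red2',(174,150,60),(180,255,255)),('orange',(7,150,60),(16,255,255)),('blue',(105,100,40),(125,255,255)),('yellow',(22,170,80),(32,255,255))):
        m=cv2.inRange(h,lo,hi)
        k,l,st,ce=cv2.connectedComponentsWithStats(m)
        print(n,nm,[(tuple(st[i]),tuple(np.round(ce[i],1))) for i in range(1,k) if st[i][4]>12])
E
```

```text
scene red [((np.int32(336), np.int32(73), np.int32(36), np.int32(50), np.int32(876)), (np.float64(354.8), np.float64(100.8))), ((np.int32(261), np.int32(149), np.int32(11), np.int32(11), np.int32(63)), (np.float64(266.1), np.float64(153.8))), ((np.int32(272), np.int32(169), np.int32(2), np.int32(10), np.int32(19)), (np.float64(272.5), np.float64(173.7))), ((np.int32(232), np.int32(279), np.int32(22), np.int32(22), np.int32(383)), (np.float64(242.5), np.float64(289.5)))]
scene red2 []
scene orange [((np.int32(170), np.int32(306), np.int32(19), np.int32(19), np.int32(201)), (np.float64(179.3), np.float64(315.1)))]
scene blue [((np.int32(173), np.int32(260), np.int32(8), np.int32(12), np.int32(44)), (np.float64(176.6), np.float64(266.0)))]
scene yellow []
side red [((np.int32(226), np.int32(134), np.int32(16), np.int32(11), np.int32(143)), (np.float64(233.3), np.float64(138.6))), ((np.int32(251), np.int32(193), np.int32(4), np.int32(14), np.int32(45)), (np.float64(252.4), np.float64(199.1))), ((np.int32(293), np.int32(287), np.int32(11), np.int32(24), np.int32(145)), (np.float64(297.8), np.float64(298.2)))]
side red2 []
side orange [((np.int32(269), np.int32(134), np.int32(18), np.int32(18), np.int32(143)), (np.float64(279.2), np.float64(142.9)))]
side blue [((np.int32(298), np.int32(158), np.int32(15), np.int32(15), np.int32(106)), (np.float64(304.4), np.float64(165.7)))]
side yellow [((np.int32(245), np.int32(205), np.int32(3), np.int32(7), np.int32(16)), (np.float64(246.3), np.float64(207.7)))]
```

View pics/b_c.png

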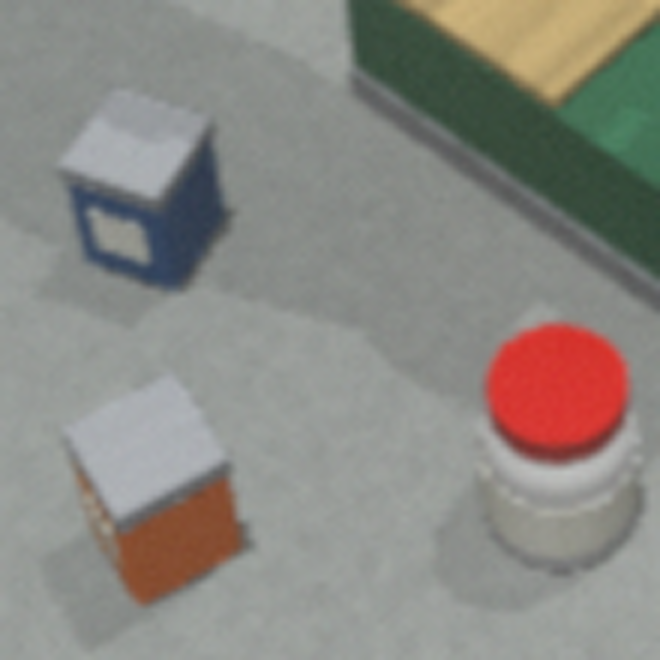

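View pics/b_s.png

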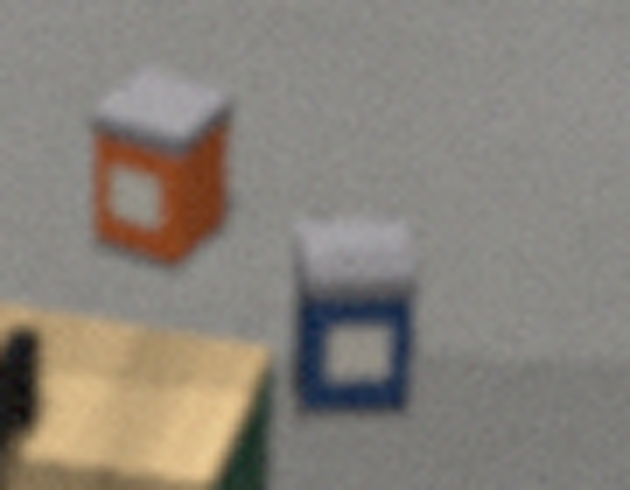

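View pics/b_r.png

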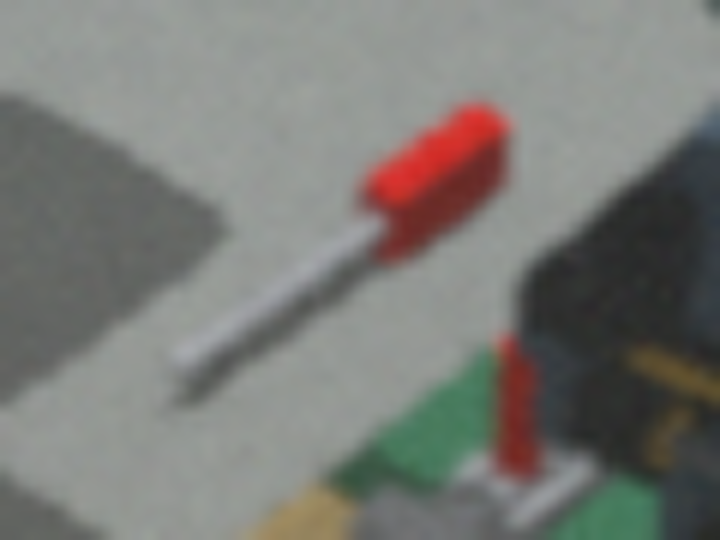

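View pics/b_rs.png

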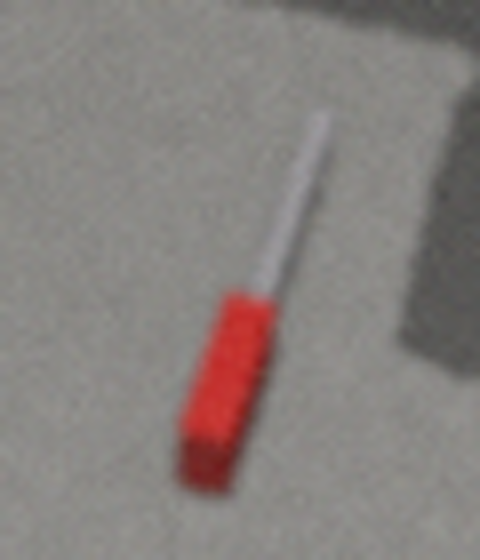

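```bash
python3 - <<'E'
from h import *
s=cam('side');sc=cam('scene')
def P(c,k,x0,y0,z,pts,nm):
    W=np.array([onz(c,x0+u/k,y0+v/k,z) for u,v in pts]);print(nm,'ctr',np.round(W.mean(0)[:2],4),'edges',[(round(float(np.hypot(*(W[i-1]-W[i])[:2])),3),round(float(np.degrees(np.arctan2(*(W[i]-W[i-1])[:2][::-1]))),1)) for i in range(len(W))])
    return W
P(sc,6,150,225,.08,[(62,166),(122,88),(214,122),(160,198)],'blue sc')
P(sc,6,150,225,.08,[(66,437),(168,377),(230,462),(120,527)],'orange sc')
P(s,7,255,115,.08,[(297,220),(408,220),(412,290),(300,290)],'blue sd')
P(s,7,255,115,.08,[(96,112),(152,70),(230,100),(180,145)],'orange sd')
# rod: axis points
a=P(sc,12,230,140,.03,[(372,188),(490,112)],'rod top sc'); 
b=P(sc,12,230,140,.015,[(180,360),(378,228)],'rod sc'); print(a,b)
b=P(s,8,270,250,.015,[(322,115),(268,290)],'rod sd'); print(b)
a=P(s,8,270,250,.03,[(250,298),(208,432)],'rod top sd'); print(a)
E
```

```text
blue sc ctr [ 0.4437 -0.2758] edges [(0.053, -163.1), (0.053, 104.0), (0.053, 13.8), (0.051, -75.5)]
orange sc ctr [ 0.5691 -0.3935] edges [(0.053, 162.3), (0.051, 75.2), (0.054, -15.1), (0.053, -106.0)]
blue sd ctr [ 0.433  -0.2647] edges [(0.063, -77.2), (0.055, -166.3), (0.063, 101.8), (0.054, 13.7)]
orange sd ctr [ 0.5559 -0.3821] edges [(0.055, -24.0), (0.053, -110.1), (0.052, 155.7), (0.053, 73.5)]
rod top sc ctr [0.3454 0.314 ] edges [(0.057, -96.1), (0.057, 83.9)]
rod sc ctr [0.3409 0.239 ] edges [(0.093, -95.5), (0.093, 84.5)]
[[0.34229796 0.28551447 0.03      ]
 [0.34842621 0.3425576  0.03      ]] [[0.33640953 0.19254982 0.015     ]
 [0.34530414 0.28535311 0.015     ]]
rod sd ctr [0.3317 0.2339] edges [(0.082, -92.0), (0.082, 88.0)]
[[0.33027465 0.19307223 0.015     ]
 [0.33313074 0.27476143 0.015     ]]
rod top sd ctr [0.3371 0.321 ] edges [(0.057, -92.0), (0.057, 88.0)]
[[0.33606499 0.29279122 0.03      ]
 [0.33806846 0.34926138 0.03      ]]
```

```bash
python3 -m jog '[{"twist":[2.7,0,0],"offset":[-6,10,-14],"hand":0.6},{"twist":[2.7,0,0],"offset":[-6,10,-14],"hand":0.6},{"twist":[2.7,0,0],"offset":[-6,10,-14],"hand":0.6},{"twist":[2.7,0,0],"offset":[-6,10,-14],"hand":0.6},{"twist":[2.7,0,0],"offset":[-6,10,-14],"hand":0.6},{"twist":[2.7,0,0],"offset":[-6,10,-14],"hand":0.6},{"twist":[2.7,0,0],"offset":[-6,10,-14],"hand":0.6}]' 15
python3 - <<'E'
from h import *
c=cam('wrist','c_w'); print(robot.get_obs()['tcp_pos'],robot.get_obs()['tool_rot'],c['rvec'],c['tvec'])
im=cv2.imread('pics/c_w.png');cv2.imwrite('pics/c_w2.png',cv2.resize(im,None,fx=1.56,fy=1.56,interpolation=cv2.INTER_CUBIC))
E
```

```text
t: 1.2
tcp_pos: [0.5606, 0.0996, 0.2583]
tool_rot: [0.707, 0.017, 0.707, -0.017]
contact_force: [1.2, 1.0, -1.0]
grip_width: 0.598
[0.56057082 0.09945446 0.2581453 ] [ 0.7067138   0.01684138  0.7070959  -0.01695203] [-2.85855031  0.06791923  0.00856153] [-0.55532948  0.074368    0.48337061]
```

View pics/c_w2.png

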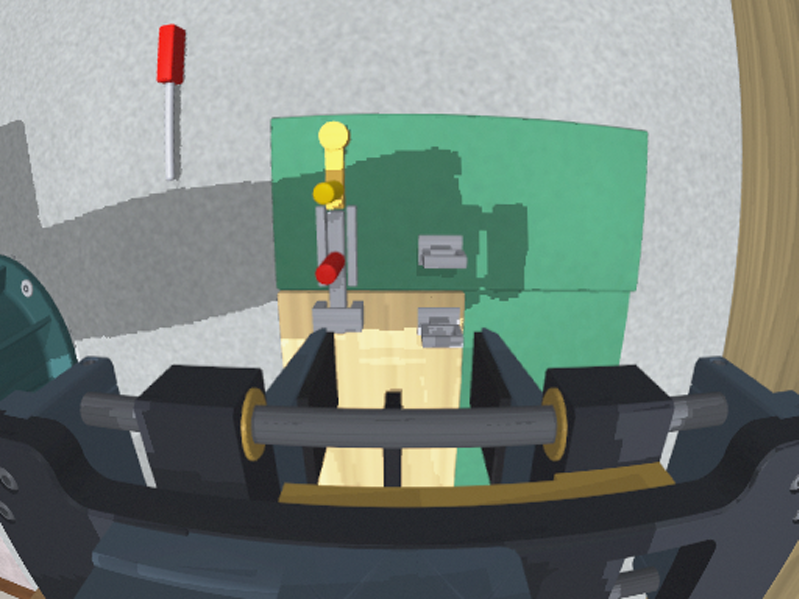

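```bash
python3 - <<'E'
from h import *
c=cam('wrist')
h=cv2.cvtColor(c['image'],cv2.COLOR_RGB2HSV)
P=[((272,119),(-145,185),108),((647,131),(145,185),108),((277,291),(-145,54),108),((636,290),(145,54),108),((465,292),(0,54),108),((323,193),(-95,130),168),((327,272),(-95,80),168)]
W=[onz(c,(u+.5)/1.56-.5,(v+.5)/1.56-.5,z/1000) for (u,v),_,z in P]
for idx in (range(7),range(5),[5,6]):
    th,t,r=fit([np.array(P[i][1])/1000 for i in idx],[W[i][:2] for i in idx])
    print(np.degrees(th),t,np.round(r*1000,1).tolist())
for (u,v),z in (((164,27),.03),((185,27),.03),((160,82),.03),((182,82),.03),((169,179),.015),((169,85),.015)):
    print(u,v,onz(c,(u+.5)/1.56-.5,(v+.5)/1.56-.5,z))
E
```

```text
-2.8033818069699348 [0.60415598 0.03258266] [[2.1, -1.3], [-2.0, -0.8], [0.8, -0.4], [-1.4, 1.3], [-0.5, -1.1], [0.0, 0.4], [1.1, 1.9]]
-2.691087173836217 [0.60413284 0.03210076] [[2.5, -0.6], [-1.7, -0.6], [0.9, 0.3], [-1.3, 1.5], [-0.4, -0.6]]
-1.6338124150069762 [0.60695134 0.03561718] [[-0.0, -0.8], [0.0, 0.8]]
164 27 [0.33969612 0.34494795 0.03      ]
185 27 [0.36333183 0.33925235 0.03      ]
160 82 [0.33489691 0.28790976 0.03      ]
182 82 [0.35952908 0.28298335 0.03      ]
169 179 [0.33073424 0.19082884 0.015     ]
169 85 [0.33709092 0.28653272 0.015     ]
```

```bash
cat >> h.py <<'E'
TH=np.radians(-2.75);T0=np.array([0.6045,0.0326])
def c2w(p):
    p=np.asarray(p,float)/1000
    M=np.array([[np.cos(TH),-np.sin(TH)],[np.sin(TH),np.cos(TH)]])
    return np.r_[M@p[:2]+T0,p[2]]
def w2c(w):
    M=np.array([[np.cos(TH),-np.sin(TH)],[np.sin(TH),np.cos(TH)]])
    return np.r_[M.T@(np.asarray(w)[:2]-T0),w[2]]*1000
def go(*targets):  # world TCP targets -> tool offsets cm
    o=robot.get_obs();q=o['tool_rot'];Rt=R.from_quat([q[1],q[2],q[3],q[0]])
    e=Rt.as_matrix()
    print('t',round(o['t'],2),'tcp',np.round(o['tcp_pos'],4),'chest',np.round(w2c(o['tcp_pos']),1),'yaw',round(float(np.degrees(np.arctan2(e[1,2],e[0,2]))),2),'tilt',np.round(np.degrees(e[:2,0]),2),'F',np.round(o['contact_force'],1),'g',round(o['grip_width'],3))
    for t in targets: print('   ->',np.round(t,4),'offset cm',np.round(Rt.inv().apply(np.asarray(t)-o['tcp_pos'])*100,2))
E
python3 - <<'E'
from h import *
print(c2w((-95,130,150)))
go(c2w((-95,130,200)),c2w((-95,130,155)))
E
```

```text
[0.51584656 0.16700821 0.15      ]
t 1.3 tcp [0.5605 0.0994 0.258 ] chest [-47.1  64.6 258. ] yaw -2.75 tilt [-0.04 -0.01] F [0.5 0.7 0.8] g 0.599
   -> [0.5158 0.167  0.2   ] offset cm [ 5.81  6.54 -4.78]
   -> [0.5158 0.167  0.155 ] offset cm [10.31  6.54 -4.78]
```

```bash
python3 -m jog '[{"twist":[0,0,0],"offset":[4,6.5,-4.8],"hand":0.5},{"twist":[0,0,0],"offset":[4,6.5,-4.8],"hand":0.5},{"twist":[0,0,0],"offset":[4,6.5,-4.8],"hand":0.5},{"twist":[0,0,0],"offset":[10.3,6.5,-4.8],"hand":0.5},{"twist":[0,0,0],"offset":[10.3,6.5,-4.8],"hand":0.5},{"twist":[0,0,0],"offset":[10.3,6.5,-4.8],"hand":0.5},{"twist":[0,0,0],"offset":[10.3,6.5,-4.8],"hand":0.5}]' 10
python3 - <<'E'
from h import *
c=cam('wrist','d_w'); go()
E
```

```text
t: 2.0
tcp_pos: [0.516, 0.1669, 0.1566]
tool_rot: [0.707, 0.017, 0.707, -0.017]
contact_force: [-0.3, -0.0, 0.7]
grip_width: 0.5
t 2.05 tcp [0.5163 0.1671 0.1571] chest [-94.5 130.1 157.1] yaw -2.74 tilt [0.08 0.02] F [0.6 0.6 0.8] g 0.498
```

View pics/d_w.png

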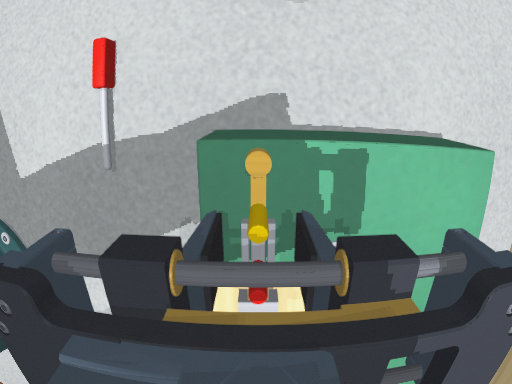

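```bash
python3 -m jog '[{"twist":[0,0,0],"offset":[0.2,0,0],"hand":0},{"twist":[0,0,0],"offset":[0.2,0,0],"hand":0},{"twist":[0,0,0],"offset":[0.2,0,0],"hand":0},{"twist":[0,0,0],"offset":[0.2,0,0],"hand":0},{"twist":[0,0,0],"offset":[0.2,0,0],"hand":0},{"twist":[0,0,0],"offset":[0.2,0,0],"hand":0}]' 12
python3 - <<'E'
from h import *
go()
for a in range(0,91,15):
    s=np.radians(a);print(a,np.round([3.8*(1-np.cos(s)),-3.8*np.sin(s)],2))
E
```

```text
t: 2.65
tcp_pos: [0.5151, 0.1672, 0.1537]
tool_rot: [0.707, 0.017, 0.707, -0.017]
contact_force: [0.5, 0.3, 0.5]
grip_width: 0.014
t 2.65 tcp [0.5151 0.1672 0.1537] chest [-95.7 130.2 153.7] yaw -2.69 tilt [0.01 0.  ] F [0.5 0.3 0.5] g 0.014
0 [ 0. -0.]
15 [ 0.13 -0.98]
30 [ 0.51 -1.9 ]
45 [ 1.11 -2.69]
60 [ 1.9  -3.29]
75 [ 2.82 -3.67]
90 [ 3.8 -3.8]
```

```bash
python3 - <<'E'
from h import *
c=cam('wrist','e_w');c=cam('side','e_s');crop('e_s','e_s2',180,110,330,260,4)
E
```

```text
(no output)
```

View pics/e_w.png

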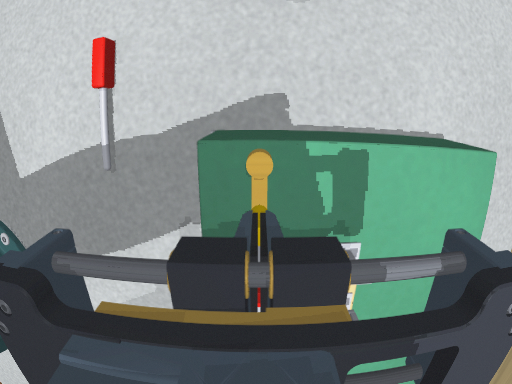

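View pics/e_s2.png

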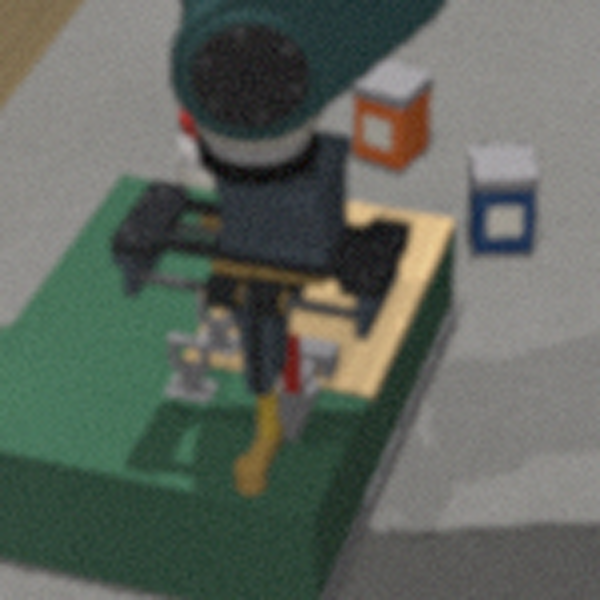

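```bash
python3 - <<'E'
from h import *
crop('e_w','e_w2',190,130,330,270,5)
crop('d_w','d_w2',190,130,330,270,5)
c=cam('wrist')
print(proj(c,c2w((-95,130,168))),proj(c,c2w((-95,130,123))),proj(c,c2w((-95,80,168))),proj(c,c2w((-95,168,123))))
o=robot.get_obs()['tcp_pos'];print(proj(c,o-[0,0,.022]),proj(c,o))
E
```

```text
[259.86643776 237.78659342] [259.57605183 213.16050133] [259.66003757 300.85198348] [259.67425194 164.86391638]
[258.65391431 216.99484001] [258.69239554 228.63823708]
```

View pics/e_w2.png

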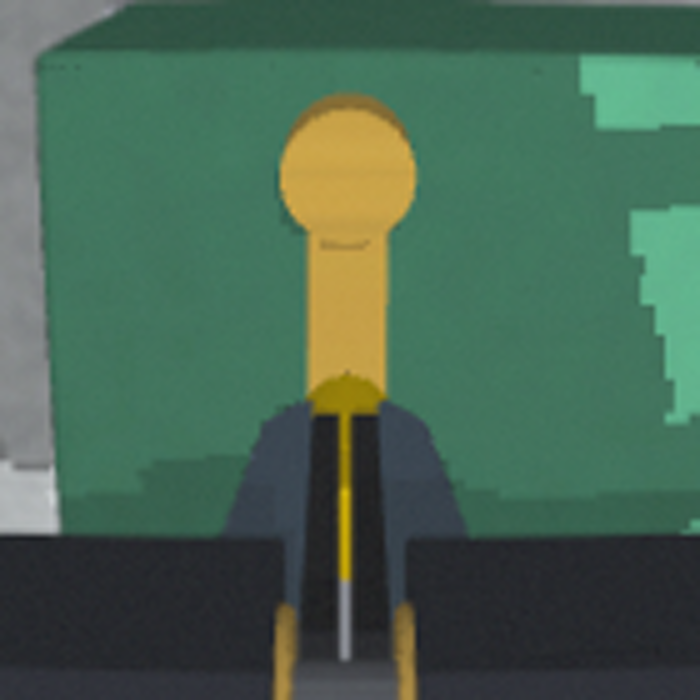

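View pics/d_w2.png

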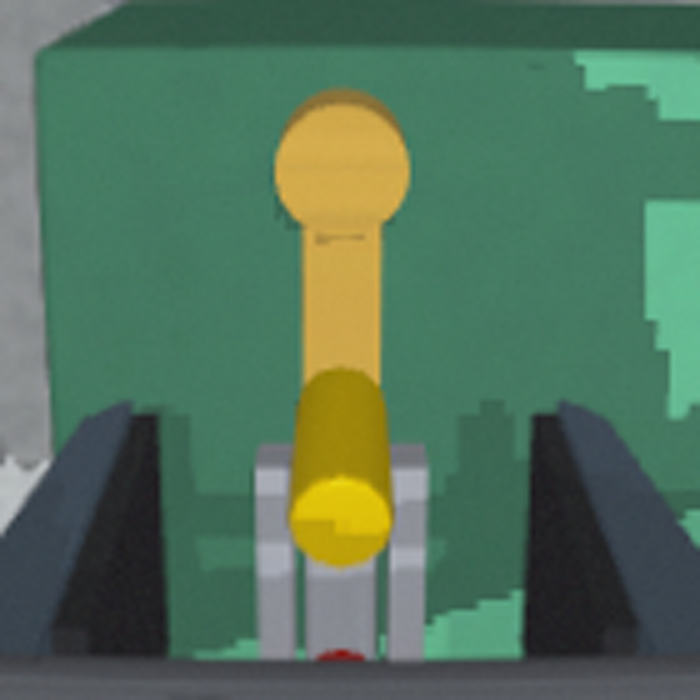

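```bash
python3 -m jog '[{"twist":[0,0,0],"offset":[0.2,0.1,-0.9],"hand":0},{"twist":[0,0,0],"offset":[0.2,0.1,-1.0],"hand":0},{"twist":[0,0,0],"offset":[0.2,0.1,-1.0],"hand":0}]' 12
python3 - <<'E'
from h import *
c=cam('wrist','f_w');go();crop('f_w','f_w2',190,130,330,270,5)
E
```

```text
t: 3.1
tcp_pos: [0.5059, 0.1691, 0.1528]
tool_rot: [0.708, 0.017, 0.706, -0.016]
contact_force: [-0.8, 0.7, 11.4]
grip_width: 0.006
t 3.15 tcp [0.506  0.1691 0.1528] chest [-105.   131.7  152.8] yaw -2.7 tilt [0.15 0.05] F [ 0.7 -0.2 11.1] g 0.008
```

View pics/f_w2.png

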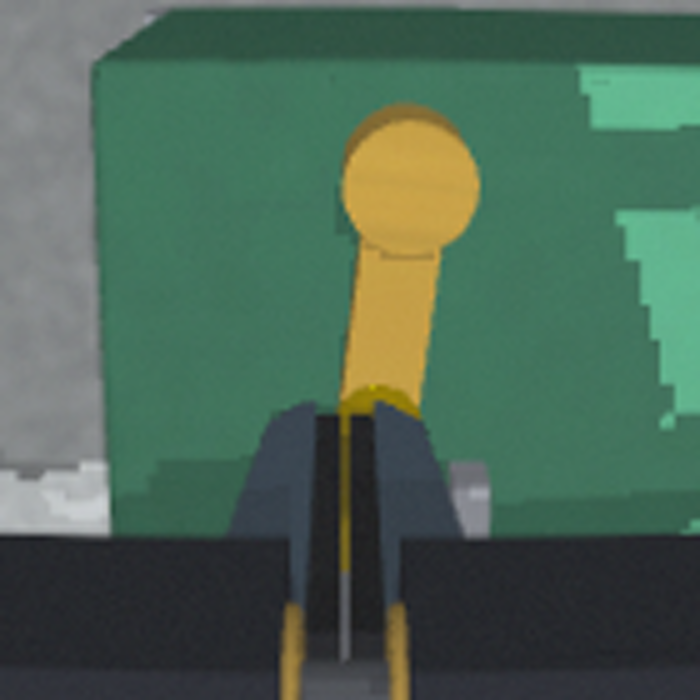

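```bash
python3 - <<'E'
from h import *
c=cam('side','g_s');go();crop('g_s','g_s2',210,160,290,240,8)
o=robot.get_obs()['tcp_pos']
for p in (o-[0,0,.022],c2w((-95,80,168)),c2w((-95,80,108)),c2w((-95,168,123)),c2w((-95,130,168))): print((proj(c,p)-[210,160])*8)
E
```

```text
t 3.2 tcp [0.506  0.1691 0.1528] chest [-105.   131.6  152.8] yaw -2.7 tilt [0.14 0.04] F [-0.1  1.3 11.8] g 0.002
[317.64864862 450.18951889]
[335.63581304 268.75068869]
[339.73460268 403.54659856]
[254.90849445 529.95942798]
[287.98945649 356.26355599]
```

View pics/g_s2.png

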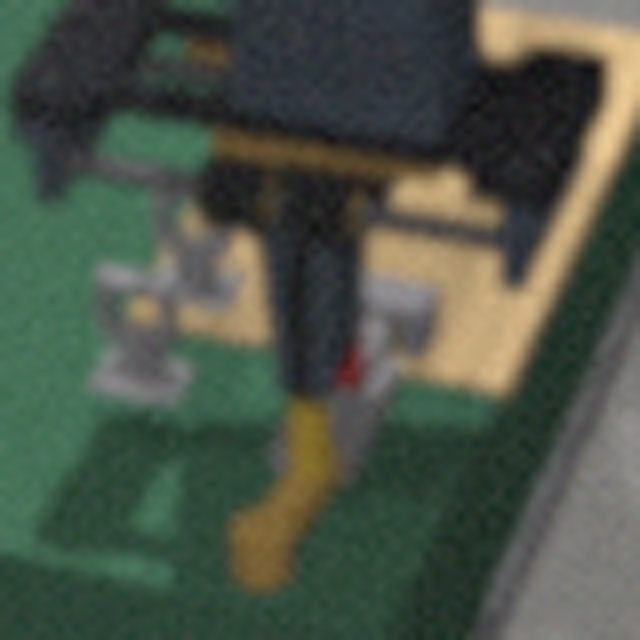

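```bash
python3 - <<'E'
from h import *
c=cam('wrist');o=robot.get_obs()['tcp_pos']
for ah in (-.02,-.01,0,.01,.022,.03):
  for dy in (0,.016):
    print(ah,dy,np.round((proj(c,o+[0,dy,-ah])-[190,130])*5))
s=cam('side')
for ah in (-.02,-.01,0,.01,.022): print(ah,np.round((proj(s,o+[0,0,-ah])-[210,160])*8))
E
```

```text
-0.02 0 [344. 557.]
-0.02 0.016 [338. 436.]
-0.01 0 [344. 524.]
-0.01 0.016 [338. 408.]
0 0 [343. 493.]
0 0.016 [338. 382.]
0.01 0 [343. 465.]
0.01 0.016 [338. 358.]
0.022 0 [343. 435.]
0.022 0.016 [338. 333.]
0.03 0 [343. 416.]
0.03 0.016 [338. 317.]
-0.02 [314. 354.]
-0.01 [315. 377.]
0 [316. 400.]
0.01 [317. 423.]
0.022 [318. 450.]
```

```bash
python3 -m jog '[{"twist":[0,0,0],"offset":[-1.5,0,0],"hand":0},{"twist":[0,0,0],"offset":[-3,0,0],"hand":0.5},{"twist":[0,0,0],"offset":[-3,-0.1,0.45],"hand":0.5},{"twist":[0,0,0],"offset":[-3,-0.1,0.45],"hand":0.5},{"twist":[0,0,0],"offset":[-3,-0.1,0.45],"hand":0.5},{"twist":[0,0,0],"offset":[-3,-0.1,0.45],"hand":0.5}]' 12
python3 - <<'E'
from h import *
c=cam('wrist','h_w');go(c2w((-100.3,130.5,118)));crop('h_w','h_w2',190,130,330,270,5)
crop('h_w','h_w2',190,130,330,270,5)
E
```

```text
t: 3.9
tcp_pos: [0.5093, 0.1673, 0.1811]
tool_rot: [0.707, 0.017, 0.707, -0.017]
contact_force: [0.6, 0.3, 1.0]
grip_width: 0.415
t 3.95 tcp [0.5093 0.1673 0.1811] chest [-101.6  130.   181.1] yaw -2.71 tilt [-0.05 -0.01] F [-0.6  0.4 -0.5] g 0.454
   -> [0.5106 0.1678 0.118 ] offset cm [6.31 0.05 0.13]
```

View pics/h_w2.png

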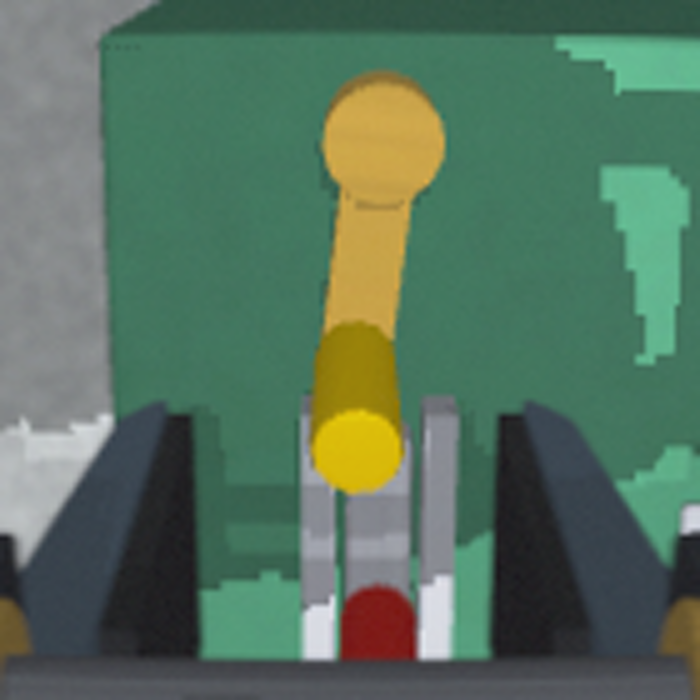

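```bash
python3 -m jog '[{"twist":[0,0,0],"offset":[2,0,0.15],"hand":0.5},{"twist":[0,0,0],"offset":[4,0,0.15],"hand":0.5},{"twist":[0,0,0],"offset":[5.5,0,0.15],"hand":0.5},{"twist":[0,0,0],"offset":[6.2,0,0.15],"hand":0.5},{"twist":[0,0,0],"offset":[6.2,0,0.15],"hand":0.5}]' 12
python3 - <<'E'
from h import *
c=cam('wrist','i_w');go();crop('i_w','i_w2',190,130,330,270,5)
E
```

```text
t: 4.45
tcp_pos: [0.5106, 0.1672, 0.1187]
tool_rot: [0.706, 0.016, 0.707, -0.017]
contact_force: [-0.2, 0.6, 0.1]
grip_width: 0.502
t 4.5 tcp [0.5111 0.1674 0.1195] chest [-99.8 130.1 119.5] yaw -2.7 tilt [-0.04 -0.01] F [-0.1  0.6  0.3] g 0.503
```

View pics/i_w2.png

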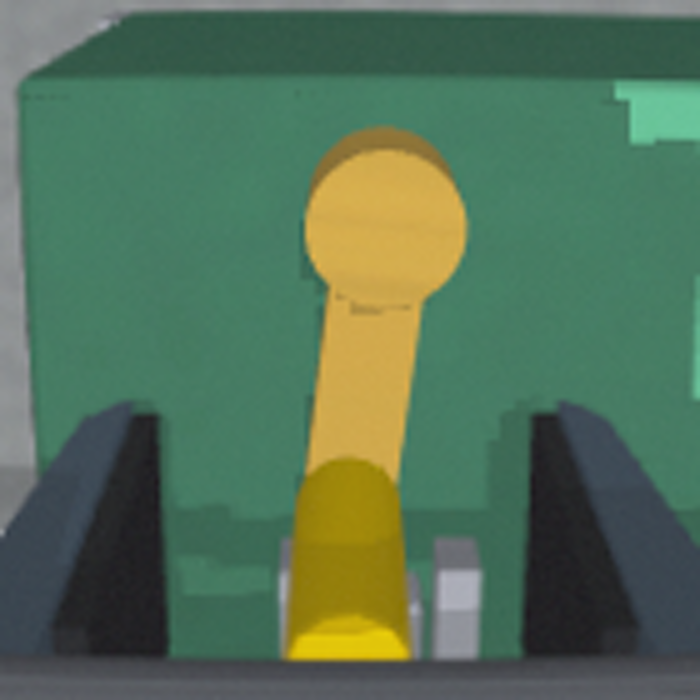

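```bash
python3 -m jog '[{"twist":[0,0,0],"offset":[0,0,0],"hand":0},{"twist":[0,0,0],"offset":[0,0,0],"hand":0},{"twist":[0,0,0],"offset":[0,0,0],"hand":0},{"twist":[0,0,0],"offset":[0,0,0],"hand":0},{"twist":[0,0,0],"offset":[0,0,0],"hand":0}]' 15
python3 - <<'E'
from h import *
c=cam('wrist','j_w');go();crop('j_w','j_w2',190,130,330,270,5)
E
```

```text
t: 5.0
tcp_pos: [0.5113, 0.1674, 0.1199]
tool_rot: [0.707, 0.017, 0.707, -0.017]
contact_force: [-1.0, -0.9, 3.2]
grip_width: 0.147
t 5.05 tcp [0.5113 0.1674 0.1199] chest [-99.6 130.1 119.9] yaw -2.7 tilt [0.01 0.  ] F [-0.9 -0.6  3.9] g 0.146
```

View pics/j_w2.png

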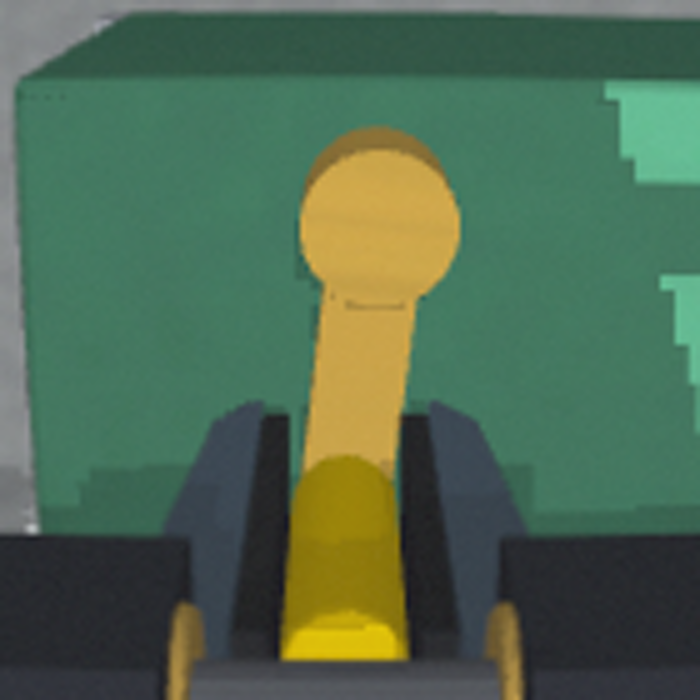

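```bash
python3 -m jog '[{"twist":[0,0,0],"offset":[0,0.1,-0.6],"hand":0},{"twist":[0,0,0],"offset":[0,0.33,-1.15],"hand":0},{"twist":[0,0,0],"offset":[0,0.6,-1.6],"hand":0},{"twist":[0,0,0],"offset":[0,0.86,-1.98],"hand":0},{"twist":[0,0,0],"offset":[0,1.22,-2.34],"hand":0},{"twist":[0,0,0],"offset":[0,1.59,-2.65],"hand":0},{"twist":[0,0,0],"offset":[0,2.02,-2.9],"hand":0},{"twist":[0,0,0],"offset":[0,2.47,-3.11],"hand":0},{"twist":[0,0,0],"offset":[0,3.1,-3.28],"hand":0},{"twist":[0,0,0],"offset":[0,3.7,-3.34],"hand":0},{"twist":[0,0,0],"offset":[0,3.7,-3.34],"hand":0}]' 15
python3 - <<'E'
from h import *
c=cam('wrist','k_w');go();crop('k_w','k_w2',190,130,330,270,5)
E
```

```text
t: 6.15
tcp_pos: [0.4796, 0.2062, 0.1198]
tool_rot: [0.707, 0.017, 0.707, -0.017]
contact_force: [0.2, -1.2, 2.0]
grip_width: 0.15
t 6.2 tcp [0.4796 0.2061 0.1198] chest [-133.1  167.3  119.8] yaw -2.68 tilt [0.03 0.01] F [1.  0.  2.1] g 0.152
```

View pics/k_w2.png

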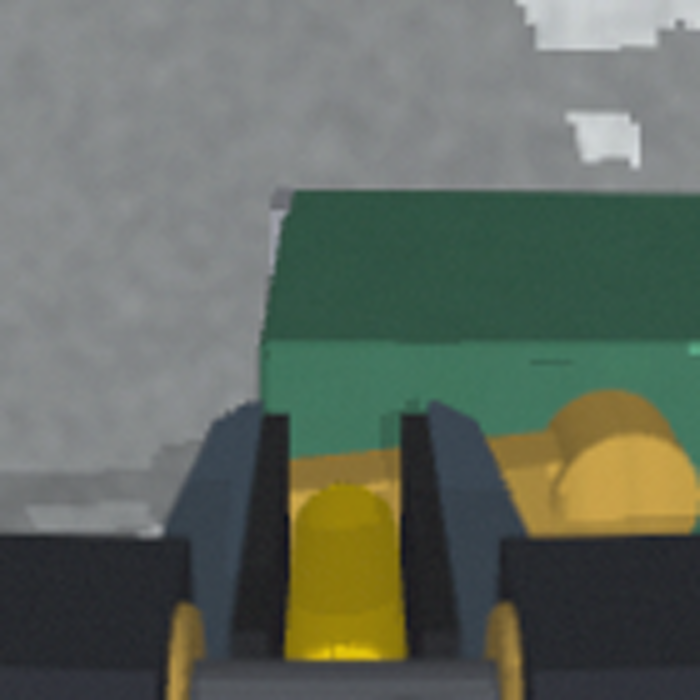

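```bash
python3 -m jog '[{"twist":[0,0,0],"offset":[0,0,0],"hand":0.5},{"twist":[0,0,0],"offset":[0,0,0],"hand":0.5},{"twist":[0,0,0],"offset":[-5,0,0],"hand":0.5},{"twist":[0,0,0],"offset":[-5,0,0],"hand":0.5},{"twist":[0,0,0],"offset":[-5,-8.73,3.8],"hand":0.5},{"twist":[0,0,0],"offset":[-5,-8.73,3.8],"hand":0.5},{"twist":[0,0,0],"offset":[-5,-8.73,3.8],"hand":0.5},{"twist":[0,0,0],"offset":[-2,-8.73,3.8],"hand":0.5},{"twist":[0,0,0],"offset":[0,-8.73,3.8],"hand":0.5},{"twist":[0,0,0],"offset":[0,-8.73,3.8],"hand":0.5}]' 15
python3 - <<'E'
from h import *
c=cam('wrist','l_w');go();crop('l_w','l_w2',190,130,330,270,5)
E
```

```text
t: 7.2
tcp_pos: [0.5115, 0.1167, 0.1173]
tool_rot: [0.705, 0.016, 0.708, -0.017]
contact_force: [-0.7, 0.1, 0.7]
grip_width: 0.495
t 7.25 tcp [0.5124 0.117  0.1188] chest [-96.   79.9 118.8] yaw -2.7 tilt [-0.14 -0.02] F [-0.4 -0.3  0.7] g 0.5
```

View pics/l_w2.png

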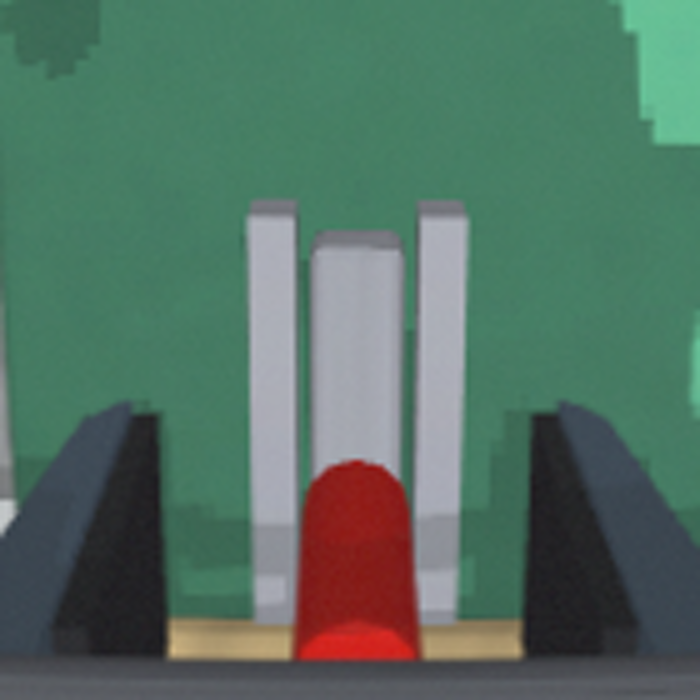

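```bash
python3 -m jog '[{"twist":[0,0,0],"offset":[0,0,0.15],"hand":0},{"twist":[0,0,0],"offset":[0,0,0.15],"hand":0},{"twist":[0,0,0],"offset":[0,0,0.15],"hand":0},{"twist":[0,0,0],"offset":[0,0,0.15],"hand":0},{"twist":[0,0,0],"offset":[0,0,0.15],"hand":0},{"twist":[0,0,0],"offset":[0,1,0.15],"hand":0},{"twist":[0,0,0],"offset":[0,2,0.15],"hand":0},{"twist":[0,0,0],"offset":[0,3,0.15],"hand":0},{"twist":[0,0,0],"offset":[0,3.7,0.15],"hand":0},{"twist":[0,0,0],"offset":[0,3.7,0.15],"hand":0}]' 25
python3 - <<'E'
from h import *
c=cam('wrist','m_w');go();crop('m_w','m_w2',190,130,330,270,5)
E
```

```text
t: 8.25
tcp_pos: [0.5149, 0.1536, 0.1197]
tool_rot: [0.706, 0.016, 0.708, -0.017]
contact_force: [-13.0, -4.7, 13.4]
grip_width: 0.145
t 8.3 tcp [0.5148 0.1536 0.1197] chest [-95.4 116.5 119.7] yaw -2.66 tilt [-0.22 -0.07] F [-12.7  -3.2  13.2] g 0.147
```

View pics/m_w2.png

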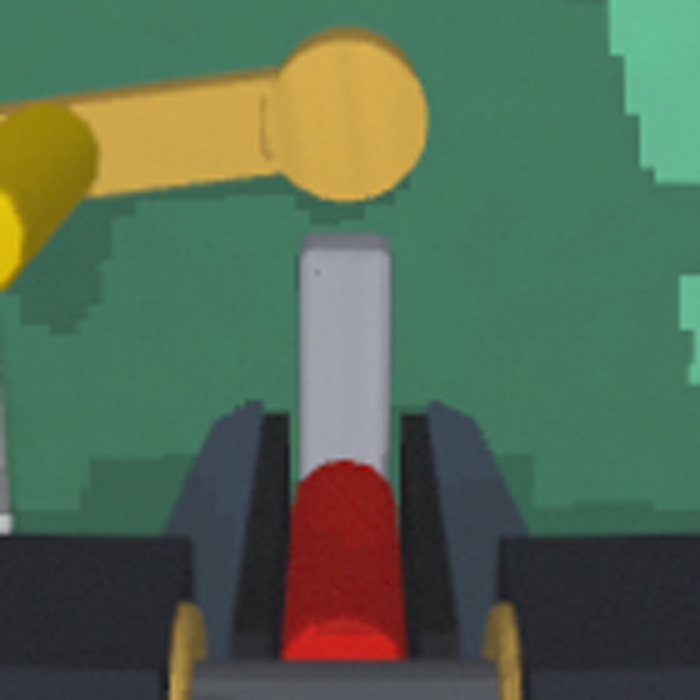

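```bash
python3 -m jog '[{"twist":[0,0,0],"offset":[0,0,0],"hand":0.5},{"twist":[0,0,0],"offset":[0,0,0],"hand":0.5},{"twist":[0,0,0],"offset":[-5.5,0,0],"hand":0.5},{"twist":[0,0,0],"offset":[-5.5,0,0],"hand":0.5},{"twist":[0,0,0],"offset":[-5.5,-18,4],"hand":0.5},{"twist":[0,0,0],"offset":[-5.5,-18,4],"hand":0.5},{"twist":[0,0,0],"offset":[-5.5,-18,4],"hand":0.5},{"twist":[0,0,0],"offset":[-5.5,-18,4],"hand":0.5},{"twist":[0,0,0],"offset":[-5.5,-18,4],"hand":0.5},{"twist":[0,0,0],"offset":[-5.5,-18,4],"hand":0.5}]' 20
python3 - <<'E'
from h import *
c=cam('wrist','n_w');go(c2w((-55,-63,110)))
E
```

```text
t: 9.3
tcp_pos: [0.5482, -0.0284, 0.1746]
tool_rot: [0.707, 0.017, 0.707, -0.017]
contact_force: [-0.8, 0.3, -0.3]
grip_width: 0.498
t 9.35 tcp [ 0.548  -0.0277  0.1745] chest [-53.5 -62.9 174.5] yaw -2.73 tilt [0.   0.01] F [0.3 0.7 0. ] g 0.504
   -> [ 0.5465 -0.0277  0.11  ] offset cm [ 6.45 -0.01 -0.15]
```

View pics/n_w.png

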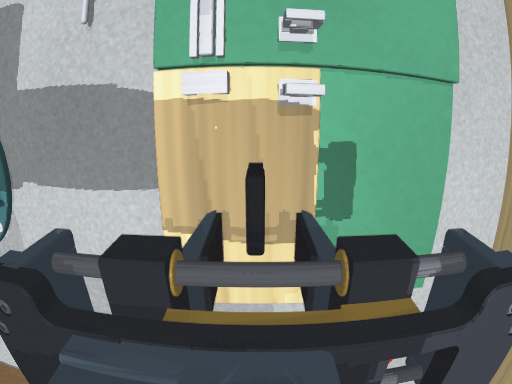

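```bash
python3 -m jog '[{"twist":[0,0,0],"offset":[3,0,-0.1],"hand":0.5},{"twist":[0,0,0],"offset":[6.4,0,-0.1],"hand":0.5},{"twist":[0,0,0],"offset":[6.4,0,-0.1],"hand":0.5},{"twist":[0,0,0],"offset":[6.4,0,-0.1],"hand":0},{"twist":[0,0,0],"offset":[6.4,0,-0.1],"hand":0},{"twist":[0,0,0],"offset":[6.4,0,-0.1],"hand":0},{"twist":[0,0,0],"offset":[6.4,0,-0.1],"hand":0},{"twist":[0,0,0],"offset":[6.4,0,-0.1],"hand":0}]' 25
python3 -m jog '[{"twist":[0,0,0],"offset":[0,0,1],"hand":0},{"twist":[0,0,0],"offset":[0,0,3],"hand":0},{"twist":[0,0,0],"offset":[0,0,5],"hand":0},{"twist":[0,0,0],"offset":[0,0,7],"hand":0},{"twist":[0,0,0],"offset":[0,0,9],"hand":0},{"twist":[0,0,0],"offset":[0,0,11],"hand":0},{"twist":[0,0,0],"offset":[0,0,13],"hand":0},{"twist":[0,0,0],"offset":[0,0,13.8],"hand":0},{"twist":[0,0,0],"offset":[0,0,14.2],"hand":0},{"twist":[0,0,0],"offset":[0,0,14.2],"hand":0}]' 25
python3 - <<'E'
from h import *
go();c=cam('wrist','o_w')
E
```

```text
t: 10.15
tcp_pos: [0.5474, -0.0278, 0.1115]
tool_rot: [0.707, 0.017, 0.707, -0.017]
contact_force: [-1.8, 1.7, 8.9]
grip_width: 0.158
t: 11.15
tcp_pos: [0.6853, -0.0347, 0.1109]
tool_rot: [0.704, 0.017, 0.71, -0.017]
contact_force: [-29.6, -2.5, 25.6]
grip_width: 0.151
t 11.15 tcp [ 0.6853 -0.0347  0.1109] chest [ 83.9 -63.4 110.9] yaw -2.7 tilt [-0.5  0. ] F [-29.6  -2.5  25.6] g 0.151
```

View pics/o_w.png

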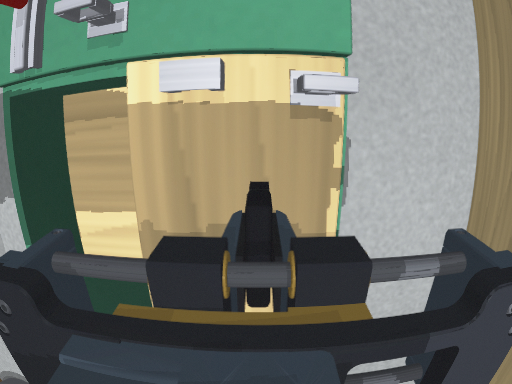

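```bash
python3 -m jog '[{"twist":[0,0,0],"offset":[0,0,-0.1],"hand":0.4},{"twist":[0,0,0],"offset":[0,0,-0.1],"hand":0.4},{"twist":[0,0,0],"offset":[-6,0,-0.1],"hand":0.5},{"twist":[0,0,0],"offset":[-17,0,0],"hand":0.8},{"twist":[0,0,0],"offset":[-17,-22.3,-17.5],"hand":0.8},{"twist":[0,0,0],"offset":[-17,-22.3,-17.5],"hand":0.8},{"twist":[0,0,0],"offset":[-17,-22.3,-17.5],"hand":0.8},{"twist":[0,0,0],"offset":[-17,-22.3,-17.5],"hand":0.8},{"twist":[0,0,0],"offset":[-17,-22.3,-17.5],"hand":0.8},{"twist":[0,0,0],"offset":[-17,-22.3,-17.5],"hand":0.8},{"twist":[0,0,0],"offset":[-17,-22.3,-17.5],"hand":0.8},{"twist":[0,0,0],"offset":[-17,-22.3,-17.5],"hand":0.8}]' 20
python3 - <<'E'
from h import *
go();c=cam('wrist','p_w');s=cam('scene','p_s')
crop('p_w','p_w2',0,0,512,384,1.56)
E
```

```text
t: 12.4
tcp_pos: [0.5035, -0.2495, 0.281]
tool_rot: [0.707, 0.017, 0.707, -0.017]
contact_force: [0.6, 0.1, -0.0]
grip_width: 0.797
t 12.4 tcp [ 0.5035 -0.2495  0.281 ] chest [ -87.3 -286.7  281. ] yaw -2.8 tilt [ 0.06 -0.02] F [ 0.6  0.1 -0. ] g 0.797
```

View pics/p_w2.png

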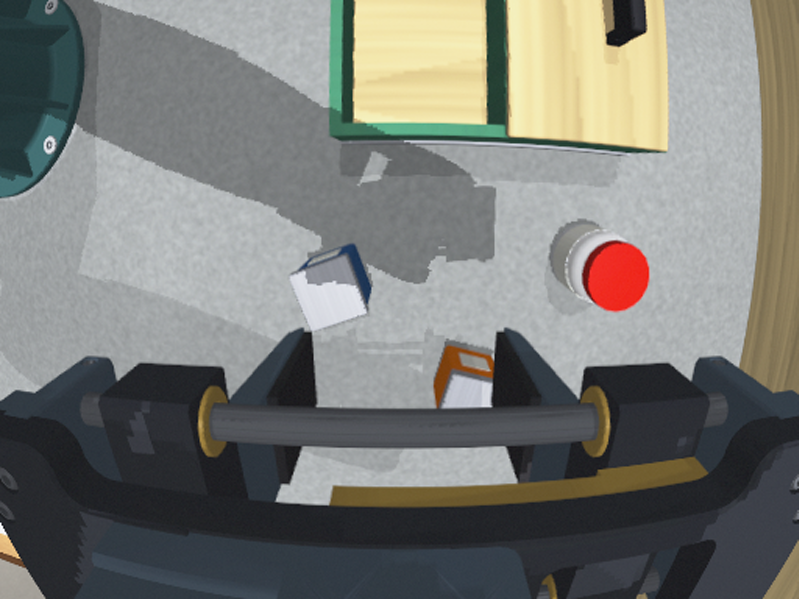

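View pics/p_s.png

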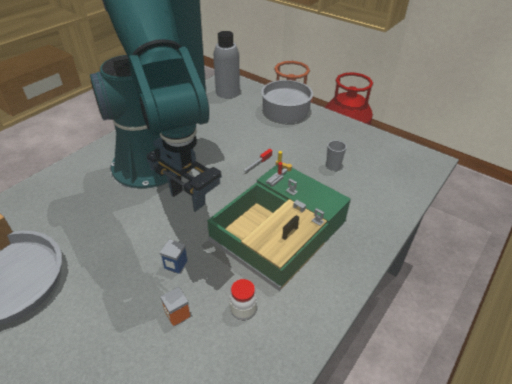

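```bash
python3 - <<'E'
from h import *
crop('p_w','p_wb',170,145,250,220,9)
crop('p_w','p_wo',270,205,330,265,10)
E
```

```text
(no output)
```

View pics/p_wb.png

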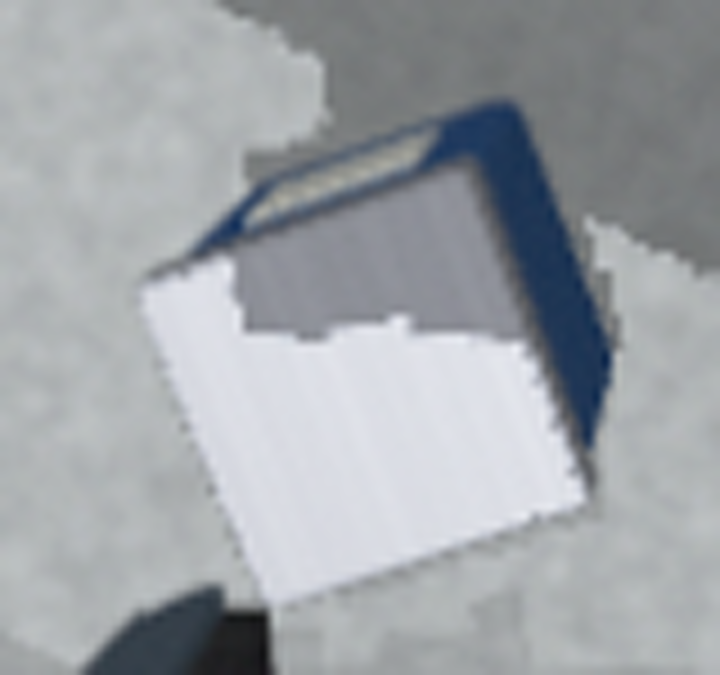

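View pics/p_wo.png

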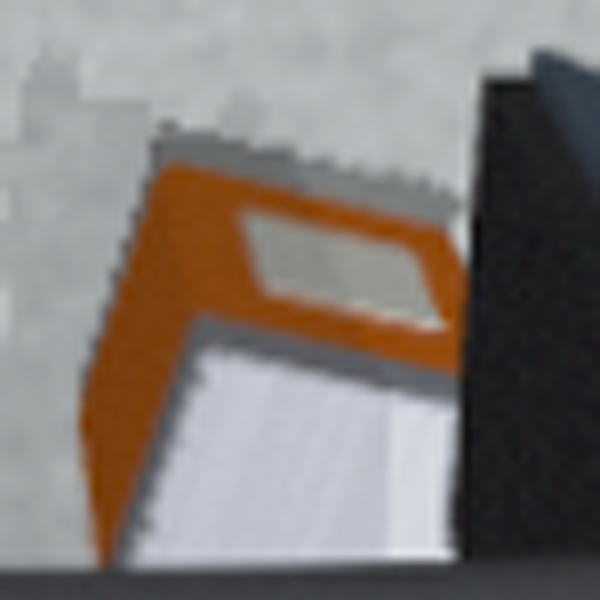

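```bash
cat >> h.py <<'E'
def quad(c,x0,y0,k,pts,z,nm=''):
    W=np.array([onz(c,x0+(u+.5)/k-.5,y0+(v+.5)/k-.5,z) for u,v in pts]);m=W.mean(0)[:2]
    print(nm,'ctr',np.round(m,4),'edges',[(round(float(np.hypot(*(W[i-1]-W[i])[:2])),4),round(float(np.degrees(np.arctan2(*(W[i]-W[i-1])[:2][::-1]))),1)) for i in range(len(W))])
    return m
E
python3 - <<'E'
from h import *
c=cam('wrist')
m=quad(c,170,145,9,[(145,290),(468,165),(585,495),(270,605)],.08,'blue')
print('r',np.hypot(*m),'chest',w2c(np.r_[m,.08]))
m=quad(c,270,205,10,[(205,340),(455,400)],.08,'or')
s=cam('scene')
for u,v,z in ((242,287,.1),):
    print('jar',onz(s,u,v,z))
print('jar wrist',onz(c,616/1.56,276/1.56,.1))
go(np.r_[m,.07])
E
```

```text
blue ctr [ 0.4371 -0.2723] edges [(0.0531, 105.5), (0.0535, 17.7), (0.0535, -75.0), (0.053, -162.7)]
r 0.5149688396806376 chest [-152.60662451 -312.60895127   80.        ]
or ctr [ 0.5629 -0.3586] edges [(0.0387, 161.8), (0.0387, -18.2)]
jar [ 0.69178256 -0.26432308  0.1       ]
jar wrist [ 0.68913241 -0.26251533  0.1       ]
t 12.6 tcp [ 0.5041 -0.2482  0.2802] chest [ -86.8 -285.3  280.2] yaw -2.63 tilt [-0.03  0.02] F [ 0.4 -0.4  0.8] g 0.797
   -> [ 0.5629 -0.3586  0.07  ] offset cm [ 21.01 -10.77   6.39]
```

```bash
python3 - <<'E'
from h import *
go([.4371,-.2723,.16])
E
```

```text
t 12.6 tcp [ 0.5041 -0.2482  0.2802] chest [ -86.8 -285.3  280.2] yaw -2.63 tilt [-0.03  0.02] F [ 0.4 -0.4  0.8] g 0.797
   -> [ 0.4371 -0.2723  0.16  ] offset cm [12.02 -2.72 -6.58]
```

```bash
python3 -m jog '[{"twist":[-8,0,0],"offset":[4,-2.7,-6.6],"hand":1},{"twist":[-16,0,0],"offset":[8,-2.7,-6.6],"hand":1},{"twist":[-19.1,0,0],"offset":[12,-2.7,-6.6],"hand":1},{"twist":[-19.1,0,0],"offset":[12,-2.7,-6.6],"hand":1},{"twist":[-19.1,0,0],"offset":[12,-2.7,-6.6],"hand":1},{"twist":[-19.1,0,0],"offset":[12,-2.7,-6.6],"hand":1}]' 20
python3 - <<'E'
from h import *
go([.4371,-.2723,.024]);c=cam('wrist','q_w')
E
```

```text
t: 13.2
tcp_pos: [0.4383, -0.2734, 0.1629]
tool_rot: [0.701, -0.101, 0.699, 0.1]
contact_force: [-0.1, -0.4, 0.4]
grip_width: 1.0
t 13.2 tcp [ 0.4383 -0.2734  0.1629] chest [-151.3 -313.6  162.9] yaw 16.37 tilt [ 0.13 -0.09] F [-0.1 -0.4  0.4] g 1.0
   -> [ 0.4371 -0.2723  0.024 ] offset cm [13.89  0.16 -0.11]
```

View pics/q_w.png

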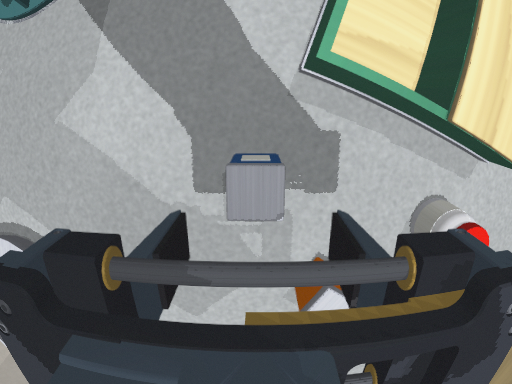

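```bash
python3 -m jog '[{"twist":[0,0,0],"offset":[4,0.1,-0.1],"hand":1},{"twist":[0,0,0],"offset":[8,0.1,-0.1],"hand":1},{"twist":[0,0,0],"offset":[11,0.1,-0.1],"hand":1},{"twist":[0,0,0],"offset":[13,0.1,-0.1],"hand":1},{"twist":[0,0,0],"offset":[13.8,0.1,-0.1],"hand":1},{"twist":[0,0,0],"offset":[13.8,0.1,-0.1],"hand":1}]' 20
python3 - <<'E'
from h import *
go();c=cam('wrist','r_w')
E
```

```text
t: 13.85
tcp_pos: [0.4359, -0.2724, 0.0231]
tool_rot: [0.7, -0.101, 0.7, 0.101]
contact_force: [-0.3, 0.6, -1.1]
grip_width: 0.997
t 13.85 tcp [ 0.4359 -0.2724  0.0231] chest [-153.7 -312.8   23.1] yaw 16.4 tilt [ 0.02 -0.02] F [-0.3  0.6 -1.1] g 0.997
```

View pics/r_w.png

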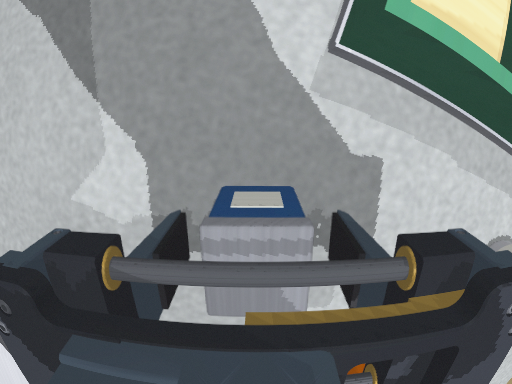

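```bash
python3 -m jog '[{"twist":[0,0,0],"offset":[0,0,0],"hand":0.3},{"twist":[0,0,0],"offset":[0,0,0],"hand":0.3},{"twist":[0,0,0],"offset":[0,0,0],"hand":0.3},{"twist":[0,0,0],"offset":[0,0,0],"hand":0.3},{"twist":[0,0,0],"offset":[-2,0,0],"hand":0.3},{"twist":[0,0,0],"offset":[-6,0,0],"hand":0.3},{"twist":[0,0,0],"offset":[-10,0,0],"hand":0.3},{"twist":[0,0,0],"offset":[-15,0,0],"hand":0.3},{"twist":[0,0,0],"offset":[-15,0,0],"hand":0.3},{"twist":[0,0,0],"offset":[-15,0,0],"hand":0.3}]' 25
python3 - <<'E'
from h import *
go(c2w((-70,-35,174)));c=cam('wrist','s_w');c=cam('scene','s_s')
E
```

```text
t: 14.9
tcp_pos: [0.4354, -0.2723, 0.1732]
tool_rot: [0.7, -0.101, 0.699, 0.1]
contact_force: [-0.5, 0.6, -2.7]
grip_width: 0.588
t 14.9 tcp [ 0.4354 -0.2723  0.1732] chest [-154.3 -312.7  173.2] yaw 16.4 tilt [ 0.09 -0.06] F [-0.5  0.6 -2.7] g 0.588
   -> [0.5329 0.001  0.174 ] offset cm [-0.09 23.47 17.07]
```

View pics/s_w.png

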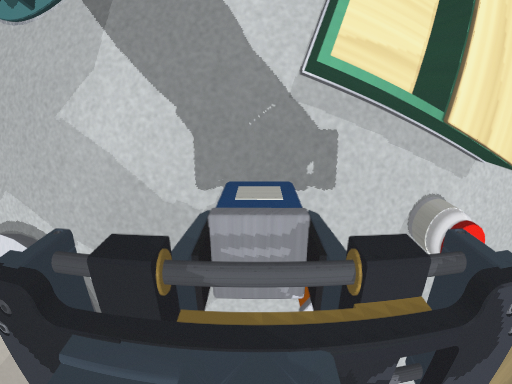

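```bash
python3 -m jog '[{"twist":[6,0,0],"offset":[0,3.5,2.6],"hand":0.3},{"twist":[12,0,0],"offset":[0,7,5.1],"hand":0.3},{"twist":[19.1,0,0],"offset":[0,10.5,7.7],"hand":0.3},{"twist":[19.1,0,0],"offset":[0,14,10.2],"hand":0.3},{"twist":[19.1,0,0],"offset":[0,17.5,12.8],"hand":0.3},{"twist":[19.1,0,0],"offset":[0,21,15.3],"hand":0.3},{"twist":[19.1,0,0],"offset":[0,23.5,17.1],"hand":0.3},{"twist":[19.1,0,0],"offset":[0,23.5,17.1],"hand":0.3},{"twist":[19.1,0,0],"offset":[0,23.5,17.1],"hand":0.3}]' 25
python3 - <<'E'
from h import *
go(c2w((-70,-35,33)));c=cam('wrist','t_w')
E
```

```text
t: 15.9
tcp_pos: [0.5318, 0.002, 0.1708]
tool_rot: [0.706, 0.016, 0.708, -0.016]
contact_force: [-0.3, -1.1, -2.9]
grip_width: 0.59
t 15.9 tcp [0.5318 0.002  0.1708] chest [-71.1 -34.1 170.8] yaw -2.61 tilt [-0.18  0.  ] F [-0.3 -1.1 -2.9] g 0.59
   -> [0.5329 0.001  0.033 ] offset cm [13.78 -0.09  0.16]
```

View pics/t_w.png

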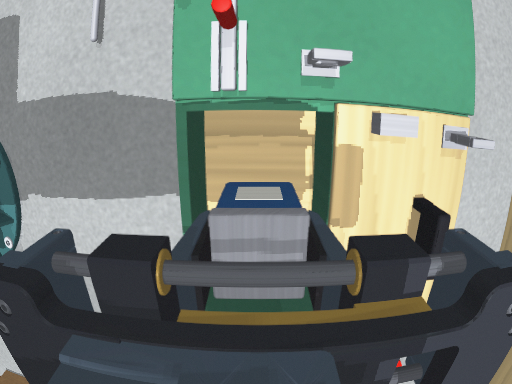

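```bash
python3 -m jog '[{"twist":[0,0,0],"offset":[3,-0.1,0.1],"hand":0.3},{"twist":[0,0,0],"offset":[6,-0.1,0.1],"hand":0.3},{"twist":[0,0,0],"offset":[9,-0.1,0.1],"hand":0.3},{"twist":[0,0,0],"offset":[11.5,-0.1,0.1],"hand":0.3},{"twist":[0,0,0],"offset":[13,-0.1,0.1],"hand":0.3},{"twist":[0,0,0],"offset":[13.6,-0.1,0.1],"hand":0.3},{"twist":[0,0,0],"offset":[13.6,-0.1,0.1],"hand":0.3}]' 25
python3 - <<'E'
from h import *
go()
E
```

```text
t: 16.65
tcp_pos: [0.5329, -0.0006, 0.0359]
tool_rot: [0.706, 0.017, 0.708, -0.017]
contact_force: [0.1, -0.2, -2.8]
grip_width: 0.593
t 16.65 tcp [ 0.5329 -0.0006  0.0359] chest [-70.  -36.6  35.9] yaw -2.78 tilt [-0.12  0.  ] F [ 0.1 -0.2 -2.8] g 0.593
```

```bash
python3 -m jog '[{"twist":[0,0,0],"offset":[0.15,0,0],"hand":0.3},{"twist":[0,0,0],"offset":[0.3,0,0],"hand":0.3},{"twist":[0,0,0],"offset":[0.3,0,0],"hand":0.3}]' 25
python3 - <<'E'
from h import *
go()
E
```

```text
t: 16.95
tcp_pos: [0.5334, -0.0004, 0.0345]
tool_rot: [0.706, 0.017, 0.707, -0.017]
contact_force: [-10.9, -1.8, 24.6]
grip_width: 0.59
t 16.95 tcp [ 5.334e-01 -4.000e-04  3.450e-02] chest [-69.5 -36.4  34.5] yaw -2.76 tilt [-0.08 -0.01] F [-10.9  -1.8  24.6] g 0.59
```

```bash
python3 -m jog '[{"twist":[0,0,0],"offset":[-0.15,0,0],"hand":0.3},{"twist":[0,0,0],"offset":[-0.15,0,0],"hand":0.72},{"twist":[0,0,0],"offset":[-0.15,0,0],"hand":0.72},{"twist":[0,0,0],"offset":[-0.15,0,0],"hand":0.72},{"twist":[0,0,0],"offset":[-4,0,0],"hand":0.72},{"twist":[0,0,0],"offset":[-9,0,0],"hand":0.72},{"twist":[0,0,0],"offset":[-14,0,0],"hand":0.72},{"twist":[0,0,0],"offset":[-18,0,0],"hand":0.72},{"twist":[0,0,0],"offset":[-18,0,0],"hand":0.72}]' 25
python3 - <<'E'
from h import *
go([.5625,-.36,.25]);c=cam('wrist','u_w')
E
```

```text
t: 17.85
tcp_pos: [0.5367, 0.0003, 0.2191]
tool_rot: [0.71, 0.017, 0.704, -0.017]
contact_force: [0.4, 0.8, -1.3]
grip_width: 0.723
t 17.85 tcp [5.367e-01 3.000e-04 2.191e-01] chest [-66.1 -35.5 219.1] yaw -2.7 tilt [ 0.49 -0.02] F [ 0.4  0.8 -1.3] g 0.723
   -> [ 0.5625 -0.36    0.25  ] offset cm [ -3.05 -35.87   4.29]
```

View pics/u_w.png

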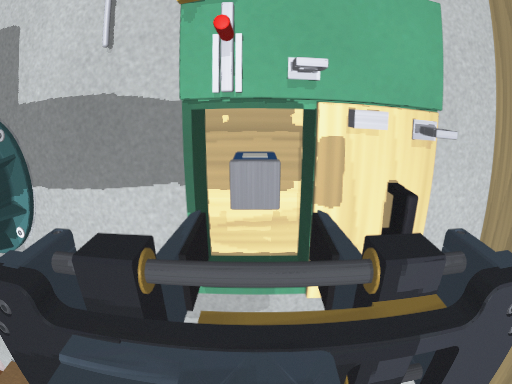

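```bash
python3 -m jog '[{"twist":[0,0,0],"offset":[-3,-5,0.5],"hand":1},{"twist":[0,0,0],"offset":[-3,-32.9,4.1],"hand":1},{"twist":[5,0,0],"offset":[-3,-32.9,4.1],"hand":1},{"twist":[10,0,0],"offset":[-3,-32.9,4.1],"hand":1},{"twist":[14.8,0,0],"offset":[-3,-32.9,4.1],"hand":1},{"twist":[14.8,0,0],"offset":[-3,-32.9,4.1],"hand":1},{"twist":[14.8,0,0],"offset":[-3,-32.9,4.1],"hand":1},{"twist":[14.8,0,0],"offset":[-3,-32.9,4.1],"hand":1},{"twist":[14.8,0,0],"offset":[-3,-32.9,4.1],"hand":1},{"twist":[14.8,0,0],"offset":[-3,-32.9,4.1],"hand":1},{"twist":[14.8,0,0],"offset":[-3,-32.9,4.1],"hand":1}]' 25
python3 - <<'E'
from h import *
go();c=cam('wrist','v_w')
crop('v_w','v_w2',190,130,320,260,5)
E
```

```text
t: 19.0
tcp_pos: [0.5591, -0.3289, 0.243]
tool_rot: [0.699, 0.107, 0.699, -0.107]
contact_force: [-0.5, 0.1, 1.0]
grip_width: 1.002
t 19.0 tcp [ 0.5591 -0.3289  0.243 ] chest [ -28.  -363.3  243. ] yaw -17.43 tilt [-0.05  0.03] F [-0.5  0.1  1. ] g 1.002
```

View pics/v_w.png

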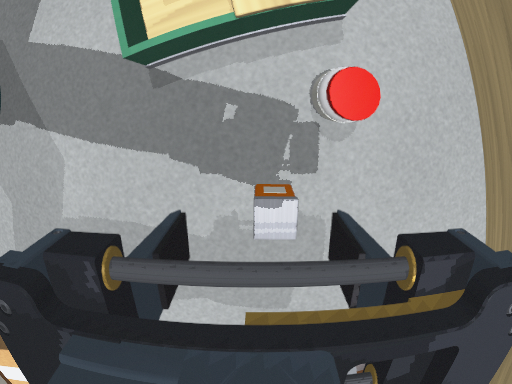

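View pics/v_w2.png

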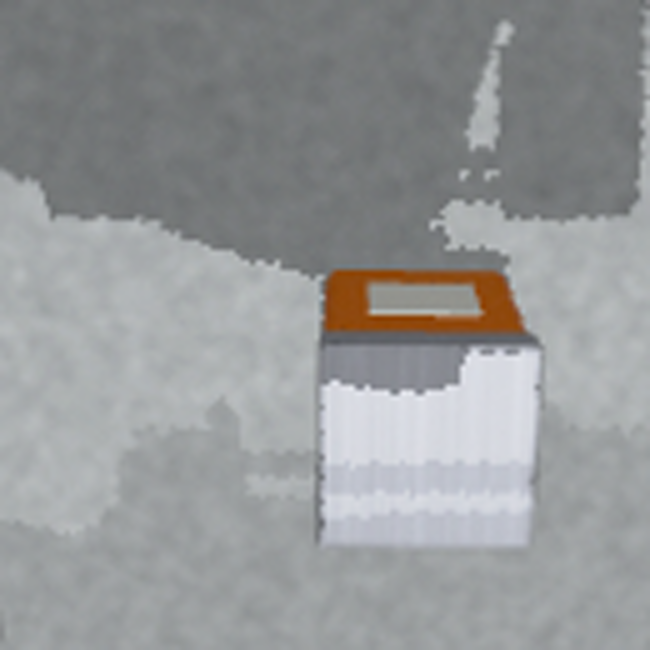

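```bash
python3 - <<'E'
from h import *
c=cam('wrist')
m=quad(c,190,130,5,[(321,346),(540,346),(531,546),(321,546)],.08,'or')
go(np.r_[m,.12],np.r_[m,.024])
E
```

```text
or ctr [ 0.5619 -0.3904] edges [(0.0543, 72.3), (0.0542, -17.5), (0.0546, -107.4), (0.0546, 162.2)]
t 19.1 tcp [ 0.5594 -0.3292  0.2436] chest [ -27.7 -363.6  243.6] yaw -17.44 tilt [-0.  0.] F [ 1.   0.4 -0.6] g 0.999
   -> [ 0.5619 -0.3904  0.12  ] offset cm [12.35 -5.76  2.08]
   -> [ 0.5619 -0.3904  0.024 ] offset cm [21.95 -5.76  2.08]
```

```bash
python3 -m jog '[{"twist":[0,0,0],"offset":[4,-5.8,2.1],"hand":1},{"twist":[0,0,0],"offset":[8,-5.8,2.1],"hand":1},{"twist":[0,0,0],"offset":[12,-5.8,2.1],"hand":1},{"twist":[0,0,0],"offset":[12,-5.8,2.1],"hand":1},{"twist":[0,0,0],"offset":[15,-5.8,2.1],"hand":1},{"twist":[0,0,0],"offset":[18,-5.8,2.1],"hand":1},{"twist":[0,0,0],"offset":[20.5,-5.8,2.1],"hand":1},{"twist":[0,0,0],"offset":[21.9,-5.8,2.1],"hand":1},{"twist":[0,0,0],"offset":[21.9,-5.8,2.1],"hand":1},{"twist":[0,0,0],"offset":[21.9,-5.8,2.1],"hand":1}]' 25
python3 - <<'E'
from h import *
go();c=cam('wrist','w_w')
E
```

```text
t: 20.1
tcp_pos: [0.5628, -0.392, 0.0264]
tool_rot: [0.699, 0.107, 0.698, -0.108]
contact_force: [-0.2, -0.4, 0.4]
grip_width: 1.003
t 20.1 tcp [ 0.5628 -0.392   0.0264] chest [ -21.3 -426.2   26.4] yaw -17.48 tilt [ 0.07 -0.05] F [-0.2 -0.4  0.4] g 1.003
```

View pics/w_w.png

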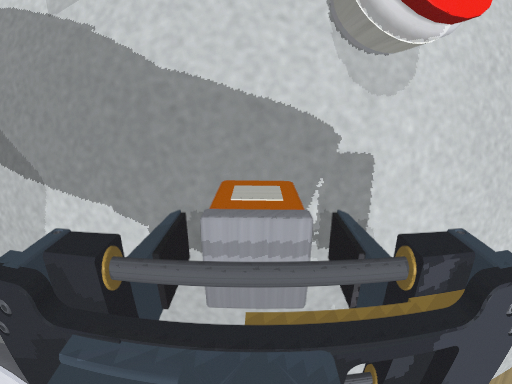

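```bash
python3 -m jog '[{"twist":[0,0,0],"offset":[0,0,0],"hand":0.3},{"twist":[0,0,0],"offset":[0,0,0],"hand":0.3},{"twist":[0,0,0],"offset":[0,0,0],"hand":0.3},{"twist":[0,0,0],"offset":[0,0,0],"hand":0.3},{"twist":[0,0,0],"offset":[-2,0,0],"hand":0.3},{"twist":[0,0,0],"offset":[-6,0,0],"hand":0.3},{"twist":[0,0,0],"offset":[-10,0,0],"hand":0.3},{"twist":[0,0,0],"offset":[-15,0,0],"hand":0.3},{"twist":[0,0,0],"offset":[-15,0,0],"hand":0.3},{"twist":[0,0,0],"offset":[-15,0,0],"hand":0.3}]' 25
python3 - <<'E'
from h import *
go(c2w((-70,-106,175)))
E
```

```text
t: 21.15
tcp_pos: [0.5622, -0.392, 0.1767]
tool_rot: [0.7, 0.107, 0.698, -0.108]
contact_force: [-0.3, -0.2, -3.3]
grip_width: 0.59
t 21.15 tcp [ 0.5622 -0.392   0.1767] chest [ -21.9 -426.2  176.7] yaw -17.5 tilt [ 0.12 -0.09] F [-0.3 -0.2 -3.3] g 0.59
   -> [ 0.5295 -0.0699  0.175 ] offset cm [  0.12  29.74 -12.81]
```

```bash
python3 -m jog '[{"twist":[0,0,0],"offset":[0,4.3,-1.9],"hand":0.3},{"twist":[-5,0,0],"offset":[0,8.6,-3.8],"hand":0.3},{"twist":[-10,0,0],"offset":[0,13,-5.6],"hand":0.3},{"twist":[-14.7,0,0],"offset":[0,17.2,-7.4],"hand":0.3},{"twist":[-14.7,0,0],"offset":[0,21.5,-9.3],"hand":0.3},{"twist":[-14.7,0,0],"offset":[0,25.8,-11.1],"hand":0.3},{"twist":[-14.7,0,0],"offset":[0,29.7,-12.8],"hand":0.3},{"twist":[-14.7,0,0],"offset":[0,29.7,-12.8],"hand":0.3},{"twist":[-14.7,0,0],"offset":[0,29.7,-12.8],"hand":0.3}]' 25
python3 - <<'E'
from h import *
go(c2w((-70,-106,38)));c=cam('wrist','x_w')
E
```

```text
t: 22.05
tcp_pos: [0.5282, -0.0692, 0.1737]
tool_rot: [0.706, 0.017, 0.708, -0.017]
contact_force: [0.1, -0.2, -3.0]
grip_width: 0.59
t 22.05 tcp [ 0.5282 -0.0692  0.1737] chest [ -71.3 -105.4  173.7] yaw -2.69 tilt [-0.11  0.01] F [ 0.1 -0.2 -3. ] g 0.59
   -> [ 0.5295 -0.0699  0.038 ] offset cm [13.57 -0.07  0.15]
```

View pics/x_w.png

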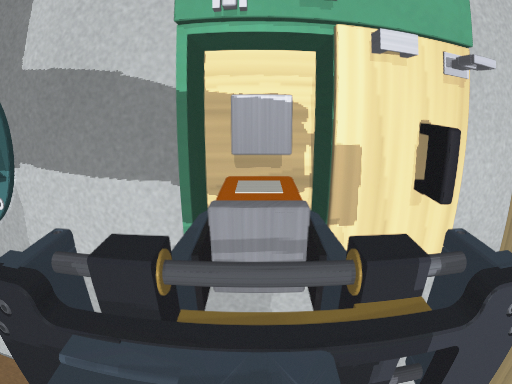

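```bash
python3 -m jog '[{"twist":[0,0,0],"offset":[3,-0.1,0.1],"hand":0.3},{"twist":[0,0,0],"offset":[6,-0.1,0.1],"hand":0.3},{"twist":[0,0,0],"offset":[9,-0.1,0.1],"hand":0.3},{"twist":[0,0,0],"offset":[11.5,-0.1,0.1],"hand":0.3},{"twist":[0,0,0],"offset":[13,-0.1,0.1],"hand":0.3},{"twist":[0,0,0],"offset":[13.6,-0.1,0.1],"hand":0.3},{"twist":[0,0,0],"offset":[13.7,-0.1,0.1],"hand":0.3},{"twist":[0,0,0],"offset":[13.7,-0.1,0.1],"hand":0.3}]' 25
python3 - <<'E'
from h import *
go()
E
```

```text
t: 22.9
tcp_pos: [0.5296, -0.0722, 0.0375]
tool_rot: [0.706, 0.018, 0.707, -0.018]
contact_force: [-3.6, -0.3, 3.8]
grip_width: 0.591
t 22.9 tcp [ 0.5296 -0.0722  0.0375] chest [ -69.8 -108.3   37.5] yaw -2.88 tilt [-0.09  0.01] F [-3.6 -0.3  3.8] g 0.591
```

Touching the floor. Release and lift, and look.

```bash
python3 -m jog '[{"twist":[0,0,0],"offset":[0,0,0],"hand":0.72},{"twist":[0,0,0],"offset":[0,0,0],"hand":0.72},{"twist":[0,0,0],"offset":[0,0,0],"hand":0.72},{"twist":[0,0,0],"offset":[-4,0,0],"hand":0.72},{"twist":[0,0,0],"offset":[-9,0,0],"hand":0.72},{"twist":[0,0,0],"offset":[-14,0,0],"hand":0.72},{"twist":[0,0,0],"offset":[-18,0,0],"hand":0.6},{"twist":[0,0,0],"offset":[-18,0,0],"hand":0.5}]' 25
python3 - <<'E'
from h import *
go(c2w((84.5,-63,150)));c=cam('wrist','y_w');s=cam('scene','y_s');d=cam('side','y_d')
E
```

```text
t: 23.7
tcp_pos: [0.533, -0.0716, 0.2233]
tool_rot: [0.71, 0.017, 0.704, -0.018]
contact_force: [-0.1, -0.1, -0.5]
grip_width: 0.577
t 23.7 tcp [ 0.533  -0.0716  0.2233] chest [ -66.4 -107.6  223.3] yaw -2.8 tilt [ 0.49 -0.09] F [-0.1 -0.1 -0.5] g 0.577
   -> [ 0.6859 -0.0344  0.15  ] offset cm [ 7.46  4.48 15.02]
```

View pics/y_w.png

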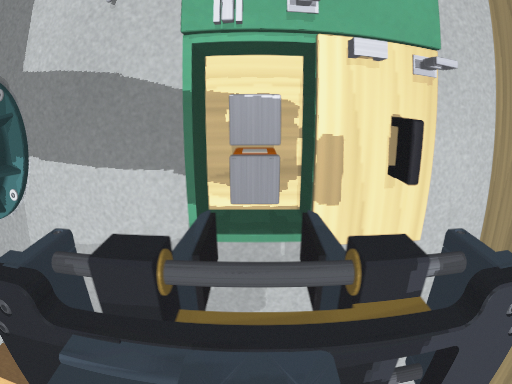

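View pics/y_s.png

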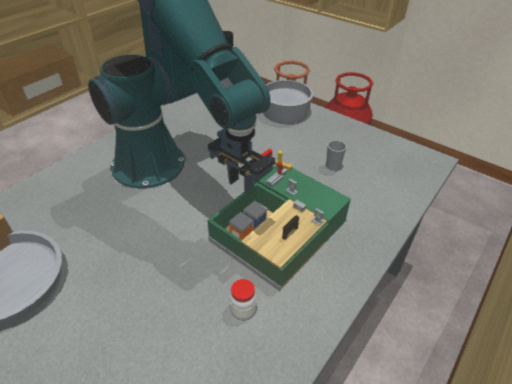

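View pics/y_d.png

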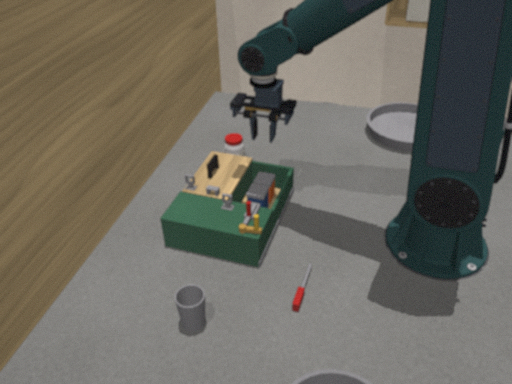

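```bash
python3 -m jog '[{"twist":[0,0,0],"offset":[0,4.5,15],"hand":0.5},{"twist":[0,0,0],"offset":[0,4.5,15],"hand":0.5},{"twist":[0,0,0],"offset":[0,4.5,15],"hand":0.5},{"twist":[0,0,0],"offset":[4,4.5,15],"hand":0.5},{"twist":[0,0,0],"offset":[5,4.5,15],"hand":0.5},{"twist":[0,0,0],"offset":[5,4.5,15],"hand":0.5}]' 25
python3 - <<'E'
from h import *
go(c2w((84.5,-63,111)));c=cam('wrist','z_w')
E
```

```text
t: 24.45
tcp_pos: [0.6796, -0.0333, 0.1639]
tool_rot: [0.705, 0.017, 0.709, -0.017]
contact_force: [-0.1, 0.5, -0.2]
grip_width: 0.498
t 24.45 tcp [ 0.6796 -0.0333  0.1639] chest [ 78.1 -62.3 163.9] yaw -2.8 tilt [-0.37  0.03] F [-0.1  0.5 -0.2] g 0.498
   -> [ 0.6859 -0.0344  0.111 ] offset cm [ 5.29 -0.07  0.67]
```

View pics/z_w.png

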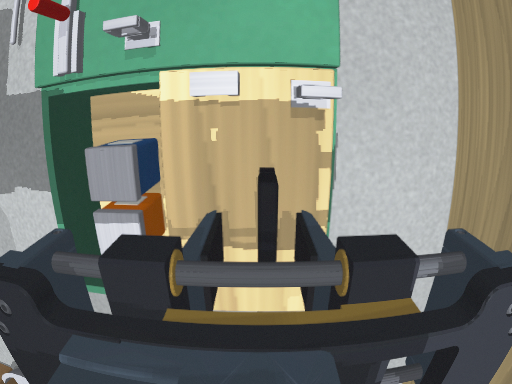

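Grip bar at x≈266 px, slightly right of the jaw centre (258), as computed (+0.6 cm). Descend, grip, push shut.

```bash
python3 -m jog '[{"twist":[0,0,0],"offset":[0,0,0.6],"hand":0.5},{"twist":[0,0,0],"offset":[3,0,0.6],"hand":0.5},{"twist":[0,0,0],"offset":[5.3,0,0.6],"hand":0.5},{"twist":[0,0,0],"offset":[5.3,0,0.6],"hand":0.5},{"twist":[0,0,0],"offset":[5.3,0,0.6],"hand":0},{"twist":[0,0,0],"offset":[5.3,0,0.6],"hand":0},{"twist":[0,0,0],"offset":[5.3,0,0.6],"hand":0},{"twist":[0,0,0],"offset":[5.3,0,0.6],"hand":0},{"twist":[0,0,0],"offset":[5.3,0,0.6],"hand":0}]' 25
python3 - <<'E'
from h import *
go(c2w((-55,-63,111)))
E
```

```text
t: 25.4
tcp_pos: [0.6854, -0.0336, 0.1153]
tool_rot: [0.705, 0.017, 0.709, -0.017]
contact_force: [-23.6, 0.3, 19.4]
grip_width: 0.151
t 25.4 tcp [ 0.6854 -0.0336  0.1153] chest [ 84.  -62.3 115.3] yaw -2.8 tilt [-0.35  0.02] F [-23.6   0.3  19.4] g 0.151
   -> [ 0.5465 -0.0277  0.111 ] offset cm [  0.52  -0.09 -13.9 ]
```

```bash
python3 -m jog '[{"twist":[0,0,0],"offset":[0,0,-1],"hand":0},{"twist":[0,0,0],"offset":[0,0,-3],"hand":0},{"twist":[0,0,0],"offset":[0,0,-5],"hand":0},{"twist":[0,0,0],"offset":[0,0,-7],"hand":0},{"twist":[0,0,0],"offset":[0,0,-9],"hand":0},{"twist":[0,0,0],"offset":[0,0,-11],"hand":0},{"twist":[0,0,0],"offset":[0,0,-13],"hand":0},{"twist":[0,0,0],"offset":[0,0,-13.9],"hand":0},{"twist":[0,0,0],"offset":[0,0,-14.3],"hand":0},{"twist":[0,0,0],"offset":[0,0,-14.4],"hand":0},{"twist":[0,0,0],"offset":[0,0,-14.4],"hand":0}]' 25
python3 - <<'E'
from h import *
go();c=cam('wrist','aa_w')
E
```

```text
t: 26.5
tcp_pos: [0.5457, -0.0265, 0.1153]
tool_rot: [0.708, 0.017, 0.706, -0.017]
contact_force: [5.1, 4.0, 2.6]
grip_width: 0.15
t 26.5 tcp [ 0.5457 -0.0265  0.1153] chest [-55.9 -61.9 115.3] yaw -2.82 tilt [0.16 0.01] F [5.1 4.  2.6] g 0.15
```

View pics/aa_w.png

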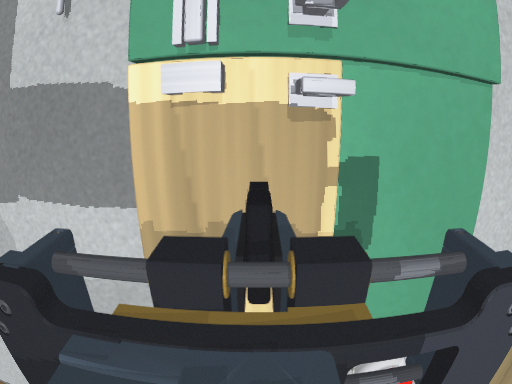

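```bash
python3 -m jog '[{"twist":[0,0,0],"offset":[0,0,-0.15],"hand":0},{"twist":[0,0,0],"offset":[0,0,-0.3],"hand":0},{"twist":[0,0,0],"offset":[0,0,-0.3],"hand":0}]' 25
python3 - <<'E'
from h import *
go()
E
```

```text
t: 26.85
tcp_pos: [0.5458, -0.0266, 0.1154]
tool_rot: [0.71, 0.017, 0.704, -0.017]
contact_force: [28.7, 4.4, -21.9]
grip_width: 0.151
t 26.85 tcp [ 0.5458 -0.0266  0.1154] chest [-55.8 -61.9 115.4] yaw -2.82 tilt [ 0.54 -0.01] F [ 28.7   4.4 -21.9] g 0.151
```

```bash
python3 -m jog '[{"twist":[0,0,0],"offset":[0,0,0.3],"hand":0},{"twist":[0,0,0],"offset":[0,0,0.3],"hand":0.5},{"twist":[0,0,0],"offset":[0,0,0.3],"hand":0.5},{"twist":[0,0,0],"offset":[-6.5,0,0.3],"hand":0.5},{"twist":[0,0,0],"offset":[-6.5,0,0.3],"hand":0.5},{"twist":[0,0,0],"offset":[-6.5,17.8,-3.7],"hand":0.5},{"twist":[0,0,0],"offset":[-6.5,17.8,-3.7],"hand":0.5},{"twist":[0,0,0],"offset":[-6.5,17.8,-3.7],"hand":0.5},{"twist":[0,0,0],"offset":[-6.5,17.8,-3.7],"hand":0.5},{"twist":[0,0,0],"offset":[-6.5,17.8,-3.7],"hand":0.5},{"twist":[0,0,0],"offset":[-6.5,17.8,-3.7],"hand":0.5}]' 25
python3 - <<'E'
from h import *
go(c2w((-95,116,120)));c=cam('wrist','ab_w')
E
```

```text
t: 27.95
tcp_pos: [0.5127, 0.1533, 0.1795]
tool_rot: [0.707, 0.017, 0.707, -0.017]
contact_force: [-0.5, -0.7, -0.2]
grip_width: 0.501
t 27.95 tcp [0.5127 0.1533 0.1795] chest [-97.5 116.2 179.5] yaw -2.71 tilt [-0.   -0.01] F [-0.5 -0.7 -0.2] g 0.501
   -> [0.5152 0.153  0.12  ] offset cm [ 5.95 -0.01  0.25]
```

View pics/ab_w.png

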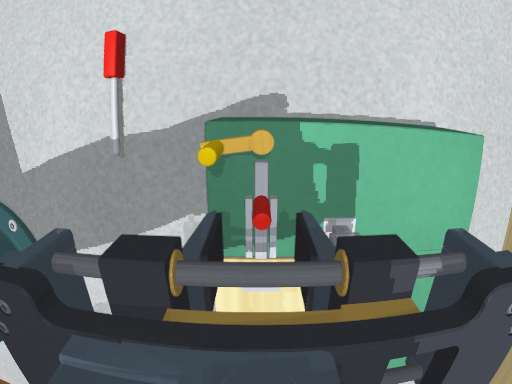

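```bash
python3 -m jog '[{"twist":[0,0,0],"offset":[2,0,0.25],"hand":0.5},{"twist":[0,0,0],"offset":[4.5,0,0.25],"hand":0.5},{"twist":[0,0,0],"offset":[5.9,0,0.25],"hand":0.5},{"twist":[0,0,0],"offset":[5.9,0,0.25],"hand":0},{"twist":[0,0,0],"offset":[5.9,0,0.25],"hand":0},{"twist":[0,0,0],"offset":[5.9,0,0.25],"hand":0},{"twist":[0,0,0],"offset":[5.9,0,0.25],"hand":0},{"twist":[0,0,0],"offset":[5.9,0,0.25],"hand":0},{"twist":[0,0,0],"offset":[5.9,-1,0.25],"hand":0},{"twist":[0,0,0],"offset":[5.9,-2,0.25],"hand":0},{"twist":[0,0,0],"offset":[5.9,-3,0.25],"hand":0},{"twist":[0,0,0],"offset":[5.9,-3.6,0.25],"hand":0}]' 25
python3 -m jog '[{"twist":[0,0,0],"offset":[0,-0.2,0],"hand":0},{"twist":[0,0,0],"offset":[0,-0.3,0],"hand":0},{"twist":[0,0,0],"offset":[0,-0.3,0],"hand":0}]' 25
python3 - <<'E'
from h import *
go();c=cam('wrist','ac_w')
E
```

```text
t: 29.2
tcp_pos: [0.513, 0.1168, 0.1214]
tool_rot: [0.706, 0.018, 0.707, -0.017]
contact_force: [-10.9, 14.8, 14.9]
grip_width: 0.146
t: 29.5
tcp_pos: [0.513, 0.1163, 0.1215]
tool_rot: [0.707, 0.019, 0.707, -0.016]
contact_force: [-10.0, 27.3, 9.6]
grip_width: 0.149
t 29.5 tcp [0.513  0.1163 0.1215] chest [-95.4  79.2 121.5] yaw -2.9 tilt [-0.05  0.23] F [-10.   27.3   9.6] g 0.149
```

View pics/ac_w.png

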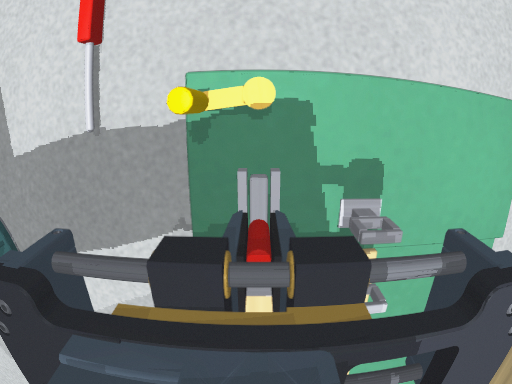

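```bash
python3 -m jog '[{"twist":[0,0,0],"offset":[0,0.3,0],"hand":0.5},{"twist":[0,0,0],"offset":[0,0.3,0],"hand":0.5},{"twist":[0,0,0],"offset":[-5,0.3,0],"hand":0.5},{"twist":[0,0,0],"offset":[-6,0.3,0],"hand":0.5},{"twist":[0,0,0],"offset":[-6,8,-3.8],"hand":0.5},{"twist":[0,0,0],"offset":[-6,8,-3.8],"hand":0.5},{"twist":[0,0,0],"offset":[-6,8,-3.8],"hand":0.5},{"twist":[0,0,0],"offset":[-6,8,-3.8],"hand":0.5}]' 15
python3 - <<'E'
from h import *
go(c2w((-133,166,120)));c=cam('wrist','ad_w');crop('ad_w','ad_w2',190,130,330,270,5)
h=cv2.cvtColor(c['image'],cv2.COLOR_RGB2HSV)
E
```

```text
t: 30.35
tcp_pos: [0.4796, 0.196, 0.1809]
tool_rot: [0.707, 0.017, 0.707, -0.017]
contact_force: [0.7, -0.4, 0.5]
grip_width: 0.498
t 30.35 tcp [0.4796 0.196  0.1809] chest [-132.6  157.2  180.9] yaw -2.71 tilt [0.04 0.  ] F [ 0.7 -0.4  0.5] g 0.498
   -> [0.4796 0.2048 0.12  ] offset cm [ 6.09  0.88 -0.04]
```

View pics/ad_w2.png

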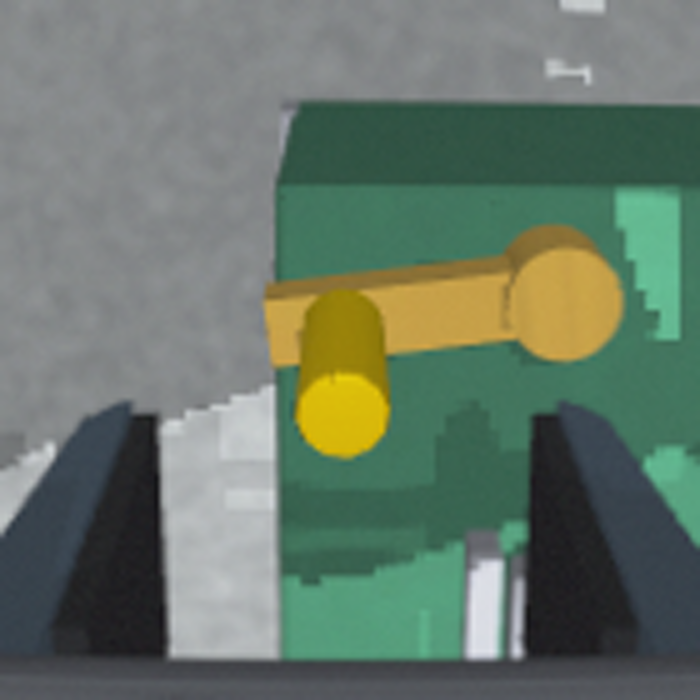

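```bash
python3 - <<'E'
from h import *
c=cam('wrist')
p=w2c(onz(c,190+342/5,130+414/5,.168));print('post',p,'pivot est',w2c(onz(c,190+565/5,130+303/5,.125)))
a=np.degrees(np.arctan2(-(p[0]+95),-(p[1]-168)));print('angle',a)
go(c2w(np.r_[p[:2],120]))
E
```

```text
post [-132.55060873  163.46786816  168.        ] pivot est [-94.54923295 167.5341725  125.        ]
angle 83.1180330066347
t 30.45 tcp [0.4799 0.1952 0.1808] chest [-132.2  156.4  180.8] yaw -2.81 tilt [ 0.02 -0.  ] F [ 1.2  0.9 -0.7] g 0.502
   -> [0.4799 0.2022 0.12  ] offset cm [ 6.08  0.7  -0.03]
```

```bash
python3 -m jog '[{"twist":[0,0,0],"offset":[0,0.7,0],"hand":0.5},{"twist":[0,0,0],"offset":[3,0.7,0],"hand":0.5},{"twist":[0,0,0],"offset":[5,0.7,0],"hand":0.5},{"twist":[0,0,0],"offset":[6.0,0.7,0],"hand":0.5},{"twist":[0,0,0],"offset":[6.0,0.7,0],"hand":0},{"twist":[0,0,0],"offset":[6.0,0.7,0],"hand":0},{"twist":[0,0,0],"offset":[6.0,0.7,0],"hand":0},{"twist":[0,0,0],"offset":[6.0,0.7,0],"hand":0},{"twist":[0,0,0],"offset":[6.0,0.7,0],"hand":0}]' 20
python3 - <<'E'
from h import *
go()
E
```

```text
t: 31.35
tcp_pos: [0.4796, 0.2028, 0.1213]
tool_rot: [0.707, 0.017, 0.707, -0.017]
contact_force: [-6.7, -0.7, 8.0]
grip_width: 0.145
t 31.35 tcp [0.4796 0.2028 0.1213] chest [-132.9  164.   121.3] yaw -2.81 tilt [-0.03  0.01] F [-6.7 -0.7  8. ] g 0.145
```

```bash
python3 -m jog '[{"twist":[0,0,0],"offset":[0,-0.52,0.1],"hand":0},{"twist":[0,0,0],"offset":[0,-1.15,0.33],"hand":0},{"twist":[0,0,0],"offset":[0,-1.72,0.66],"hand":0},{"twist":[0,0,0],"offset":[0,-2.23,1.08],"hand":0},{"twist":[0,0,0],"offset":[0,-2.65,1.59],"hand":0},{"twist":[0,0,0],"offset":[0,-2.98,2.16],"hand":0},{"twist":[0,0,0],"offset":[0,-3.21,2.79],"hand":0},{"twist":[0,0,0],"offset":[0,-3.31,3.31],"hand":0},{"twist":[0,0,0],"offset":[0,-3.34,3.77],"hand":0},{"twist":[0,0,0],"offset":[0,-3.34,3.77],"hand":0}]' 20
python3 - <<'E'
from h import *
go();c=cam('wrist','ae_w');crop('ae_w','ae_w2',190,130,330,270,5)
E
```

```text
t: 32.35
tcp_pos: [0.5152, 0.1668, 0.1205]
tool_rot: [0.706, 0.017, 0.708, -0.018]
contact_force: [-2.6, -7.2, -1.1]
grip_width: 0.148
t 32.35 tcp [0.5152 0.1668 0.1205] chest [-95.6 129.7 120.5] yaw -2.78 tilt [-0.11 -0.07] F [-2.6 -7.2 -1.1] g 0.148
```

View pics/ae_w2.png

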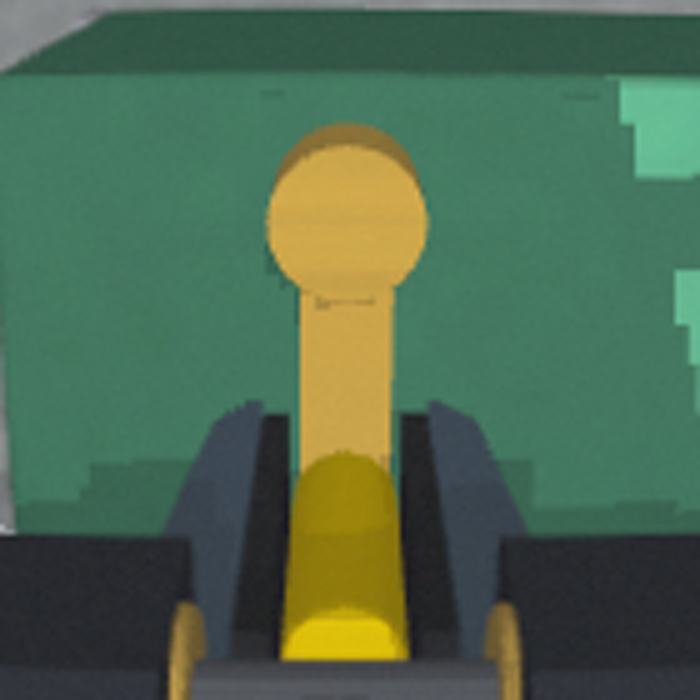

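```bash
python3 -m jog '[{"twist":[0,0,0],"offset":[0,0,0.15],"hand":0},{"twist":[0,0,0],"offset":[0,0,0.25],"hand":0},{"twist":[0,0,0],"offset":[0,0,0.25],"hand":0}]' 20
python3 - <<'E'
from h import *
go()
E
```

```text
t: 32.7
tcp_pos: [0.5157, 0.1666, 0.1204]
tool_rot: [0.705, 0.017, 0.709, -0.018]
contact_force: [-17.0, -5.4, 11.6]
grip_width: 0.152
t 32.7 tcp [0.5157 0.1666 0.1204] chest [-95.1 129.6 120.4] yaw -2.79 tilt [-0.34 -0.1 ] F [-17.   -5.4  11.6] g 0.152
```

```bash
python3 -m jog '[{"twist":[0,0,0],"offset":[0,0,-0.2],"hand":0.5},{"twist":[0,0,0],"offset":[0,0,-0.2],"hand":0.5},{"twist":[0,0,0],"offset":[-5,0,-0.2],"hand":0.5},{"twist":[0,0,0],"offset":[-8,0,-0.2],"hand":0.5},{"twist":[0,0,0],"offset":[-8,8.6,-16],"hand":0.5},{"twist":[0,0,0],"offset":[-8,8.6,-16],"hand":0.5},{"twist":[0,0,0],"offset":[-8,8.6,-16],"hand":0.5},{"twist":[0,0,0],"offset":[-8,8.6,-16],"hand":0.5},{"twist":[0,0,0],"offset":[-8,8.6,-16],"hand":0.5},{"twist":[0,0,0],"offset":[-8,8.6,-16],"hand":0.5}]' 20
python3 - <<'E'
from h import *
go();c=cam('wrist','af_w');crop('af_w','af_w2',190,60,330,260,4)
E
```

```text
t: 33.7
tcp_pos: [0.363, 0.2616, 0.2012]
tool_rot: [0.707, 0.017, 0.706, -0.016]
contact_force: [-0.7, -0.1, -0.5]
grip_width: 0.504
t 33.7 tcp [0.363  0.2616 0.2012] chest [-252.2  217.2  201.2] yaw -2.71 tilt [0.07 0.04] F [-0.7 -0.1 -0.5] g 0.504
```

View pics/af_w.png

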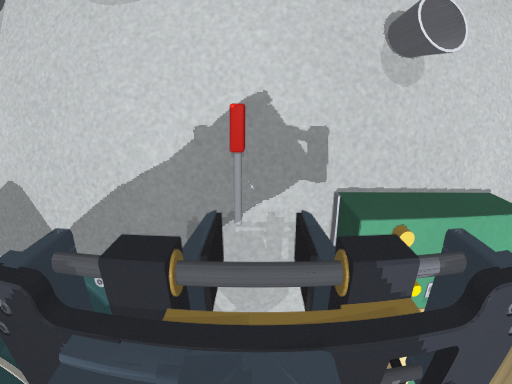

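View pics/af_w2.png

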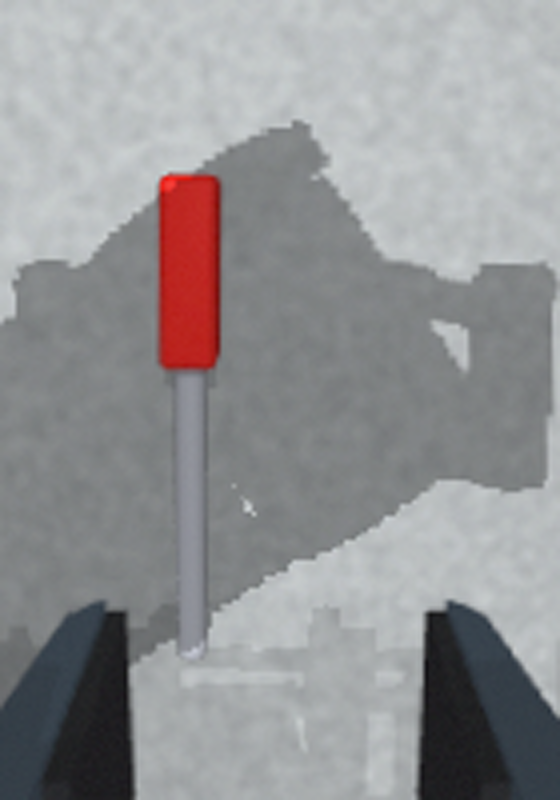

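```bash
python3 - <<'E'
from h import *
c=cam('wrist')
m=quad(c,190,60,4,[(161,177),(217,177),(217,367),(160,367)],.03,'handle')
t=onz(c,190+192.5/4-.4,60+656/4-.4,.015);b=onz(c,190+191.5/4-.4,60+374/4-.4,.015)
print('tip',t,'base',b,'len',np.hypot(*(t-b)[:2]),'dir',np.degrees(np.arctan2(*(t-b)[:2][::-1])), 'tip-handle',np.hypot(*(t[:2]-m)),np.degrees(np.arctan2(*(t[:2]-m)[::-1])))
go(np.r_[m,.05],np.r_[m,-.007])
E
```

```text
handle ctr [0.3404 0.3186] edges [(0.0575, 86.2), (0.0166, -3.6), (0.0574, -93.2), (0.0173, 176.8)]
tip [0.33215539 0.18999146 0.015     ] base [0.33829056 0.28544956 0.015     ] len 0.09565505902803385 dir -93.67739186818103 tip-handle 0.12882857479866883 -93.68638902377907
t 33.8 tcp [0.3637 0.2611 0.2009] chest [-251.5  216.6  200.9] yaw -2.82 tilt [0.04 0.02] F [ 0.9  0.  -0.4] g 0.501
   -> [0.3404 0.3186 0.05  ] offset cm [15.1   5.62 -2.62]
   -> [ 0.3404  0.3186 -0.007 ] offset cm [20.8   5.62 -2.62]
```

```bash
python3 -m jog '[{"twist":[0.8,0,0],"offset":[4,5.6,-2.6],"hand":0.5},{"twist":[0.8,0,0],"offset":[8,5.6,-2.6],"hand":0.5},{"twist":[0.8,0,0],"offset":[12,5.6,-2.6],"hand":0.5},{"twist":[0.8,0,0],"offset":[14,5.6,-2.6],"hand":0.5},{"twist":[0.8,0,0],"offset":[14,5.6,-2.6],"hand":0.5}]' 20
python3 - <<'E'
from h import *
go([.3404,.3186,-.006]);c=cam('wrist','ag_w')
E
```

```text
t: 34.3
tcp_pos: [0.3389, 0.3168, 0.058]
tool_rot: [0.705, 0.021, 0.708, -0.024]
contact_force: [0.2, -0.7, 0.1]
grip_width: 0.501
t 34.3 tcp [0.3389 0.3168 0.058 ] chest [-279.   271.1   58. ] yaw -3.66 tilt [-0.22 -0.19] F [ 0.2 -0.7  0.1] g 0.501
   -> [ 0.3404  0.3186 -0.006 ] offset cm [6.4  0.22 0.17]
```

View pics/ag_w.png

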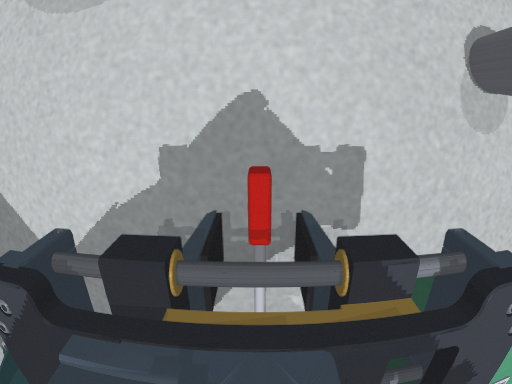

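```bash
python3 -m jog '[{"twist":[0,0,0],"offset":[2,0.1,0.1],"hand":0.5},{"twist":[0,0,0],"offset":[4,0.1,0.1],"hand":0.5},{"twist":[0,0,0],"offset":[5.3,0.1,0.1],"hand":0.5},{"twist":[0,0,0],"offset":[6,0.1,0.1],"hand":0.5},{"twist":[0,0,0],"offset":[6.2,0.1,0.1],"hand":0.5},{"twist":[0,0,0],"offset":[6.2,0.1,0.1],"hand":0.5},{"twist":[0,0,0],"offset":[6.2,0.1,0.1],"hand":0.5}]' 20
python3 - <<'E'
from h import *
go([.3404,.3186,-.006]);c=cam('wrist','ah_w')
E
```

```text
t: 35.05
tcp_pos: [0.341, 0.3196, -0.0007]
tool_rot: [0.707, 0.022, 0.706, -0.022]
contact_force: [0.5, -0.1, -0.5]
grip_width: 0.5
t 35.05 tcp [ 0.341   0.3196 -0.0007] chest [-277.   274.    -0.7] yaw -3.6 tilt [0.04 0.04] F [ 0.5 -0.1 -0.5] g 0.5
   -> [ 0.3404  0.3186 -0.006 ] offset cm [ 0.53 -0.1  -0.06]
```

View pics/ah_w.png

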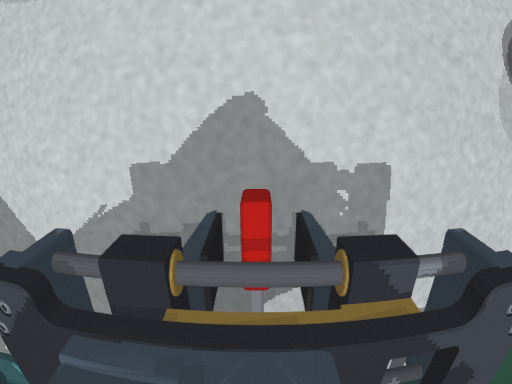

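Descend the last 5 mm and grip firmly.

```bash
python3 -m jog '[{"twist":[0,0,0],"offset":[0.3,-0.1,-0.05],"hand":0.5},{"twist":[0,0,0],"offset":[0.55,-0.1,-0.05],"hand":0.5},{"twist":[0,0,0],"offset":[0.55,-0.1,-0.05],"hand":0.5},{"twist":[0,0,0],"offset":[0.55,-0.1,-0.05],"hand":0},{"twist":[0,0,0],"offset":[0.55,-0.1,-0.05],"hand":0},{"twist":[0,0,0],"offset":[0.55,-0.1,-0.05],"hand":0},{"twist":[0,0,0],"offset":[0.55,-0.1,-0.05],"hand":0},{"twist":[0,0,0],"offset":[0.55,-0.1,-0.05],"hand":0}]' 40
python3 - <<'E'
from h import *
go()
E
```

```text
t: 35.9
tcp_pos: [0.3401, 0.3183, -0.0068]
tool_rot: [0.707, 0.022, 0.707, -0.022]
contact_force: [-0.4, 0.6, 1.2]
grip_width: 0.196
t 35.9 tcp [ 0.3401  0.3183 -0.0068] chest [-277.8  272.7   -6.8] yaw -3.6 tilt [0.   0.01] F [-0.4  0.6  1.2] g 0.196
```

```bash
python3 - <<'E'
from h import *
s=cam('side')
print('tumbler top side',onz(s,191,293,.1), 'scene',onz(cam('scene'),336,147,.1))
go(c2w((-20,250,220)),c2w((-20,250,118)))
E
python3 -m jog '[{"twist":[0,0,0],"offset":[-3,0,0],"hand":0},{"twist":[0,0,0],"offset":[-7,0,0],"hand":0},{"twist":[0,0,0],"offset":[-11,0,0],"hand":0},{"twist":[0,0,0],"offset":[-15,0,0],"hand":0},{"twist":[0,0,0],"offset":[-19,0,0],"hand":0},{"twist":[0,0,0],"offset":[-22,0,0],"hand":0},{"twist":[0,0,0],"offset":[-22,0,0],"hand":0}]' 40
python3 - <<'E'
from h import *
go(c2w((-20,250,200)),c2w((-20,250,118)));c=cam('wrist','ai_w')
E
```

```text
tumbler top side [0.57396699 0.4367614  0.1       ] scene [0.58311662 0.4298937  0.1       ]
t 36.0 tcp [ 0.3401  0.3183 -0.0068] chest [-277.9  272.7   -6.8] yaw -3.6 tilt [0. 0.] F [-1.   0.8  1. ] g 0.196
   -> [0.5965 0.2833 0.22  ] offset cm [-22.68  -1.89  25.82]
   -> [0.5965 0.2833 0.118 ] offset cm [-12.48  -1.89  25.82]
t: 36.7
tcp_pos: [0.3416, 0.3196, 0.217]
tool_rot: [0.708, 0.024, 0.705, -0.021]
contact_force: [0.4, 0.5, -2.2]
grip_width: 0.195
t 36.7 tcp [0.3416 0.3196 0.217 ] chest [-276.4  274.1  217. ] yaw -3.6 tilt [0.28 0.24] F [ 0.4  0.5 -2.2] g 0.195
   -> [0.5965 0.2833 0.2   ] offset cm [ 1.81 -2.04 25.66]
   -> [0.5965 0.2833 0.118 ] offset cm [10.01 -2.07 25.62]
```

View pics/ai_w.png

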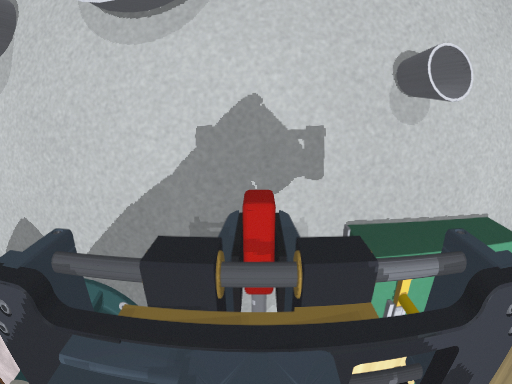

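```bash
python3 -m jog '[{"twist":[0,0,0],"offset":[1,-0.4,5],"hand":0},{"twist":[0,0,0],"offset":[1,-0.8,10],"hand":0},{"twist":[-0.85,0,0],"offset":[1,-1.2,15],"hand":0},{"twist":[-0.85,0,0],"offset":[1,-1.7,20],"hand":0},{"twist":[-0.85,0,0],"offset":[1.5,-2,25.6],"hand":0},{"twist":[-0.85,0,0],"offset":[1.5,-2,25.6],"hand":0},{"twist":[-0.85,0,0],"offset":[1.5,-2,25.6],"hand":0},{"twist":[-0.85,0,0],"offset":[5,-2,25.6],"hand":0},{"twist":[-0.85,0,0],"offset":[8,-2,25.6],"hand":0},{"twist":[-0.85,0,0],"offset":[9.9,-2,25.6],"hand":0},{"twist":[-0.85,0,0],"offset":[9.9,-2,25.6],"hand":0},{"twist":[-0.85,0,0],"offset":[9.9,-2,25.6],"hand":0}]' 40
python3 - <<'E'
from h import *
go(c2w((-20,250,118)));c=cam('wrist','aj_w');s=cam('side','aj_s');crop('aj_s','aj_s2',180,150,290,260,6);s=cam('scene','aj_c');crop('aj_c','aj_c2',240,100,370,230,5)
E
```

```text
t: 37.95
tcp_pos: [0.5932, 0.2825, 0.1142]
tool_rot: [0.707, 0.017, 0.707, -0.017]
contact_force: [0.1, -0.2, -0.7]
grip_width: 0.19
t 37.95 tcp [0.5932 0.2825 0.1142] chest [-23.3 249.1 114.2] yaw -2.71 tilt [-0.06 -0.02] F [ 0.1 -0.2 -0.7] g 0.19
   -> [0.5965 0.2833 0.118 ] offset cm [-0.38  0.09  0.33]
```

View pics/aj_w.png

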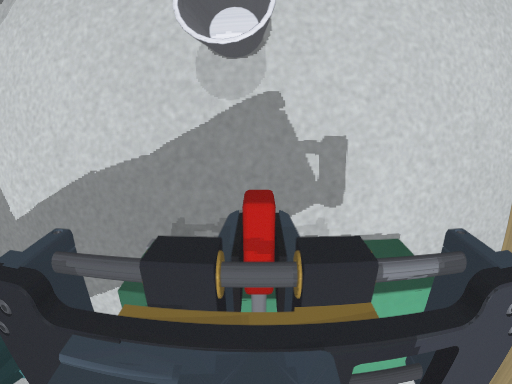

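View pics/aj_s2.png

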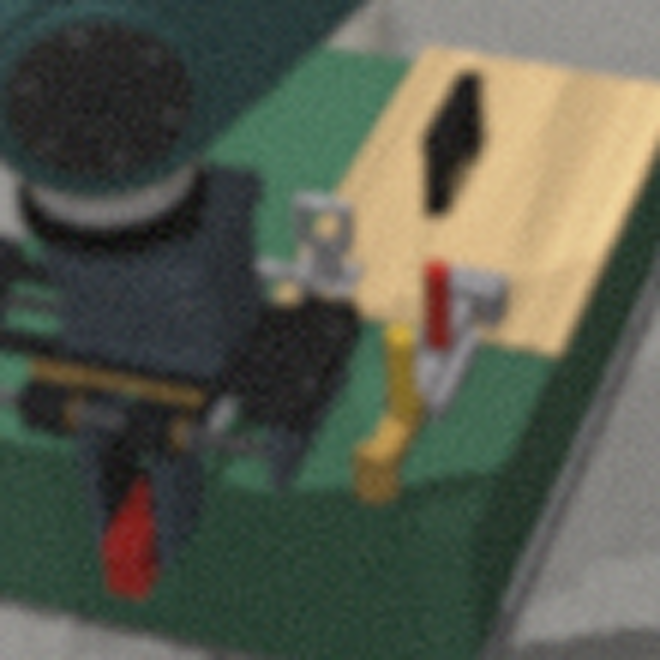

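View pics/aj_c2.png

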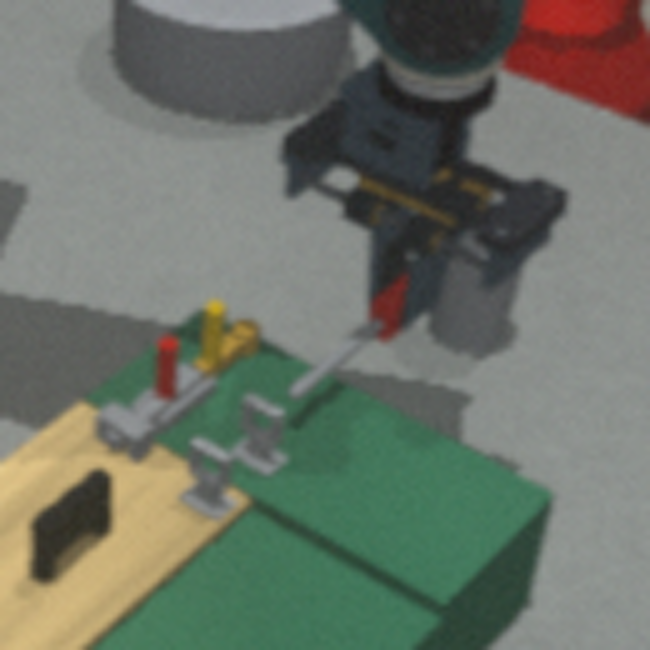

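```bash
python3 - <<'E'
from h import *
crop('aj_c','aj_c3',270,155,330,210,12)
s=cam('scene')
o=robot.get_obs()['tcp_pos'];t=w2c(o)
f=lambda p:np.round((proj(s,c2w(p))-[270,155])*12)
print('tip',f((t[0],t[1]-130,t[2]+21.8)),'base',f((t[0],t[1]-30,t[2]+21.8)),'eyeD',f((-20,85,140)),'eyeL',f((-20,30,140)))
for n,y in (('D',85),('L',30)):
    print(n,[f((-20+a,y+4,140+b)).tolist() for a,b in ((-14,14),(14,14),(14,-14),(-14,-14))])
E
```

```text
tip [328. 280.] base [535. 106.] eyeD [260. 339.] eyeL [134. 444.]
D [[231.0, 269.0], [315.0, 315.0], [306.0, 393.0], [223.0, 347.0]]
L [[105.0, 373.0], [190.0, 421.0], [183.0, 499.0], [99.0, 451.0]]
```

View pics/aj_c3.png

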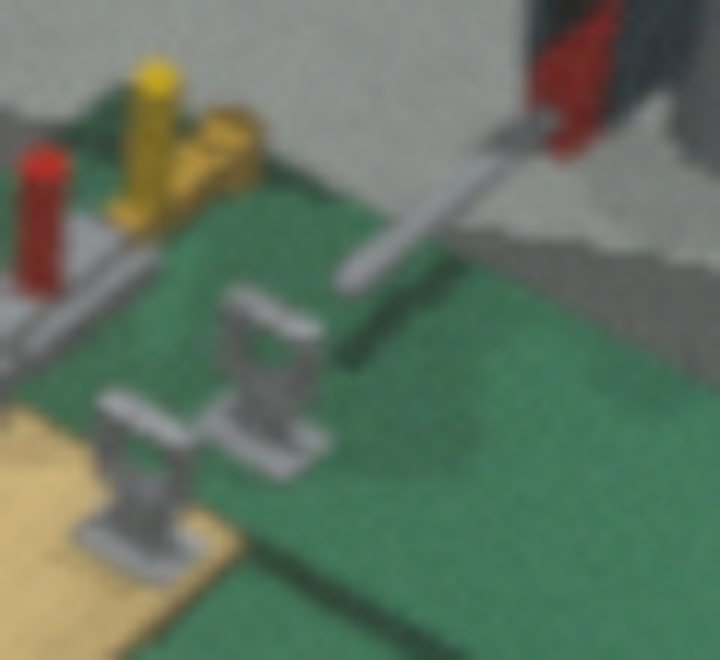

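```bash
python3 -m jog '[{"twist":[0,0,0],"offset":[-0.4,0,0.3],"hand":0},{"twist":[0,0,0],"offset":[-0.4,0,0.3],"hand":0},{"twist":[0,0,0],"offset":[-0.4,-1,0.3],"hand":0},{"twist":[0,0,0],"offset":[-0.4,-2.2,0.3],"hand":0},{"twist":[0,0,0],"offset":[-0.4,-2.2,0.3],"hand":0},{"twist":[0,0,0],"offset":[-0.4,-2.2,0.3],"hand":0}]' 40
python3 - <<'E'
from h import *
go(c2w((-20.4,119,118.2)));s=cam('scene','ak_c');crop('ak_c','ak_c3',270,155,330,210,12)
o=robot.get_obs()['tcp_pos'];t=w2c(o)
f=lambda p:np.round((proj(s,c2w(p))-[270,155])*12)
print('tip',f((t[0],t[1]-130,t[2]+21.8)),'base',f((t[0],t[1]-30,t[2]+21.8)))
E
```

```text
t: 38.75
tcp_pos: [0.5962, 0.2596, 0.1181]
tool_rot: [0.707, 0.017, 0.707, -0.017]
contact_force: [-0.0, -0.4, -1.4]
grip_width: 0.192
t 38.75 tcp [0.5962 0.2596 0.1181] chest [-19.2 226.3 118.1] yaw -2.8 tilt [-0.01  0.  ] F [-0.  -0.4 -1.4] g 0.192
   -> [0.5898 0.1524 0.1182] offset cm [-1.000e-02 -1.073e+01 -1.100e-01]
tip [288. 318.] base [499. 140.]
```

View pics/ak_c3.png

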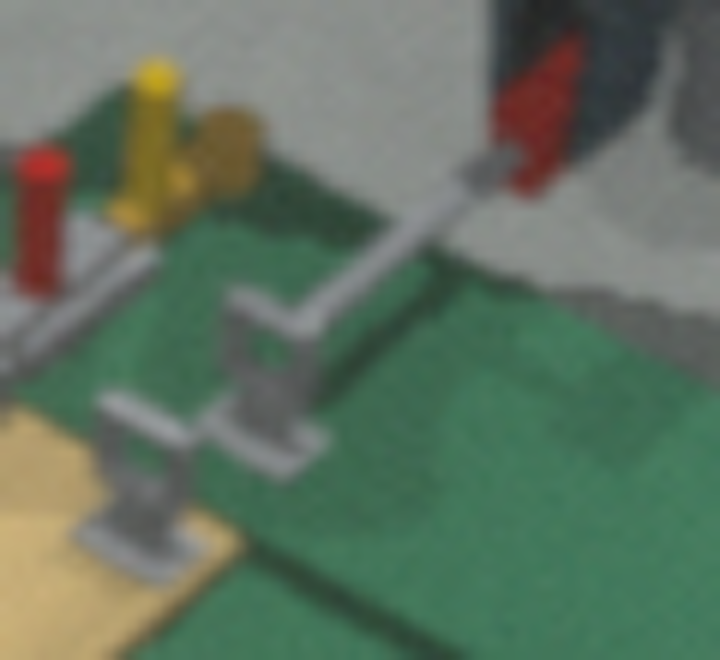

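```bash
python3 -m jog '[{"twist":[0,0,0],"offset":[0,0,-0.1],"hand":0},{"twist":[0,0,0],"offset":[0,-0.5,-0.1],"hand":0},{"twist":[0,0,0],"offset":[0,-1.0,-0.1],"hand":0},{"twist":[0,0,0],"offset":[0,-1.5,-0.1],"hand":0},{"twist":[0,0,0],"offset":[0,-2,-0.1],"hand":0},{"twist":[0,0,0],"offset":[0,-2,-0.1],"hand":0}]' 40
python3 - <<'E'
from h import *
go(c2w((-20.4,119,118.2)));s=cam('scene','al_c');crop('al_c','al_c3',270,155,330,210,12)
E
```

```text
t: 39.4
tcp_pos: [0.5942, 0.2395, 0.1181]
tool_rot: [0.707, 0.017, 0.707, -0.017]
contact_force: [0.3, 0.5, -1.3]
grip_width: 0.197
t 39.4 tcp [0.5942 0.2395 0.1181] chest [-20.2 206.2 118.1] yaw -2.78 tilt [-0.01 -0.01] F [ 0.3  0.5 -1.3] g 0.197
   -> [0.5898 0.1524 0.1182] offset cm [-0.01 -8.72 -0.02]
```

View pics/al_c3.png

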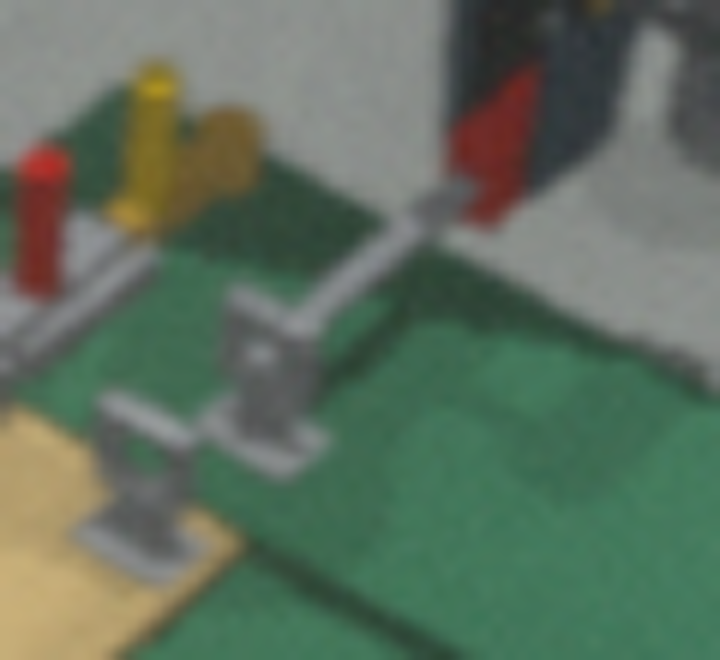

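```bash
python3 -m jog '[{"twist":[0,0,0],"offset":[0,-0.8,0],"hand":0},{"twist":[0,0,0],"offset":[0,-1.6,0],"hand":0},{"twist":[0,0,0],"offset":[0,-2.4,0],"hand":0},{"twist":[0,0,0],"offset":[0,-3.2,0],"hand":0},{"twist":[0,0,0],"offset":[0,-3.6,0],"hand":0},{"twist":[0,0,0],"offset":[0,-3.6,0],"hand":0}]' 40
python3 - <<'E'
from h import *
go(c2w((-20.4,119,118.2)));s=cam('scene','am_c');crop('am_c','am_c3',270,155,330,210,12)
E
```

```text
t: 40.05
tcp_pos: [0.5925, 0.2036, 0.1182]
tool_rot: [0.707, 0.017, 0.707, -0.017]
contact_force: [-0.4, 0.1, -1.1]
grip_width: 0.194
t 40.05 tcp [0.5925 0.2036 0.1182] chest [-20.1 170.2 118.2] yaw -2.79 tilt [-0. -0.] F [-0.4  0.1 -1.1] g 0.194
   -> [0.5898 0.1524 0.1182] offset cm [-0.   -5.12 -0.02]
```

View pics/am_c3.png

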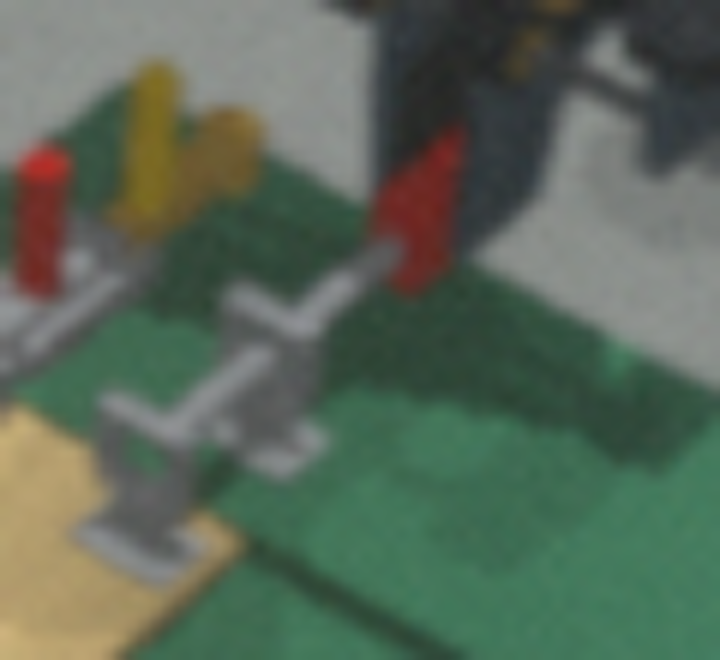

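```bash
python3 -m jog '[{"twist":[0,0,0],"offset":[0,-0.8,0],"hand":0},{"twist":[0,0,0],"offset":[0,-1.6,0],"hand":0},{"twist":[0,0,0],"offset":[0,-2.4,0],"hand":0},{"twist":[0,0,0],"offset":[0,-3.2,0],"hand":0},{"twist":[0,0,0],"offset":[0,-4,0],"hand":0},{"twist":[0,0,0],"offset":[0,-4.6,0],"hand":0},{"twist":[0,0,0],"offset":[0,-4.9,0],"hand":0},{"twist":[0,0,0],"offset":[0,-4.9,0],"hand":0}]' 40
python3 - <<'E'
from h import *
go(c2w((-20.4,119,118.2)));s=cam('scene','an_c');crop('an_c','an_c3',270,155,330,210,12)
E
```

```text
t: 40.9
tcp_pos: [0.5902, 0.1549, 0.1181]
tool_rot: [0.707, 0.017, 0.707, -0.017]
contact_force: [0.2, 1.0, -1.3]
grip_width: 0.193
t 40.9 tcp [0.5902 0.1549 0.1181] chest [-20.2 121.5 118.1] yaw -2.78 tilt [-0. -0.] F [ 0.2  1.  -1.3] g 0.193
   -> [0.5898 0.1524 0.1182] offset cm [-0.01 -0.25 -0.02]
```

View pics/an_c3.png

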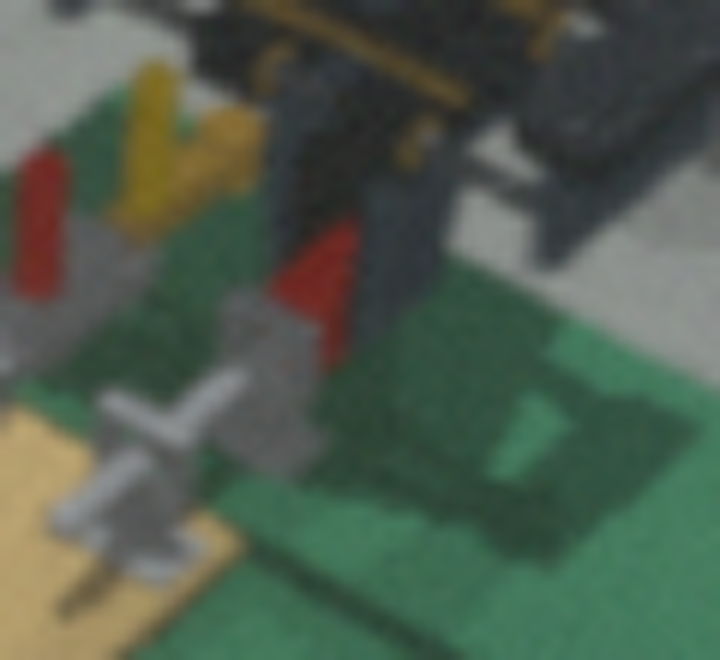

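Rod is through both eyes; push the last few mm until contact.

```bash
python3 -m jog '[{"twist":[0,0,0],"offset":[0,-0.15,0],"hand":0},{"twist":[0,0,0],"offset":[0,-0.3,0],"hand":0},{"twist":[0,0,0],"offset":[0,-0.4,0],"hand":0},{"twist":[0,0,0],"offset":[0,-0.4,0],"hand":0}]' 40
python3 - <<'E'
from h import *
go()
E
```

```text
t: 41.35
tcp_pos: [0.5901, 0.1522, 0.1182]
tool_rot: [0.707, 0.018, 0.707, -0.017]
contact_force: [0.4, 9.6, -2.2]
grip_width: 0.198
t 41.35 tcp [0.5901 0.1522 0.1182] chest [-20.1 118.7 118.2] yaw -2.77 tilt [0.02 0.08] F [ 0.4  9.6 -2.2] g 0.198
```

```bash
python3 -m jog '[{"twist":[0,0,0],"offset":[0,-0.1,0],"hand":0},{"twist":[0,0,0],"offset":[0.15,-0.1,0],"hand":0},{"twist":[0,0,0],"offset":[0.3,-0.1,0],"hand":0},{"twist":[0,0,0],"offset":[0.4,-0.1,0],"hand":0},{"twist":[0,0,0],"offset":[0.4,-0.1,0],"hand":0}]' 40
python3 - <<'E'
from h import *
go()
E
```

```text
t: 41.85
tcp_pos: [0.591, 0.1521, 0.1151]
tool_rot: [0.708, 0.018, 0.706, -0.016]
contact_force: [0.2, 15.2, 4.0]
grip_width: 0.195
t 41.85 tcp [0.591  0.1521 0.1151] chest [-19.2 118.7 115.1] yaw -2.77 tilt [0.14 0.15] F [ 0.2 15.2  4. ] g 0.195
```

```bash
python3 -m jog '[{"twist":[0,0,0],"offset":[0.05,0,0],"hand":0.25},{"twist":[0,0,0],"offset":[0.05,0,0],"hand":0.3},{"twist":[0,0,0],"offset":[0.05,0,0],"hand":0.35},{"twist":[0,0,0],"offset":[0,0,0],"hand":0.35}]' 40
python3 - <<'E'
from h import *
go();c=cam('wrist','ao_w');s=cam('scene','ao_c');crop('ao_c','ao_c3',270,155,330,210,12)
E
```

```text
t: 42.25
tcp_pos: [0.5898, 0.1501, 0.114]
tool_rot: [0.707, 0.017, 0.707, -0.017]
contact_force: [0.7, -0.4, 0.1]
grip_width: 0.353
t 42.25 tcp [0.5898 0.1501 0.114 ] chest [-20.3 116.7 114. ] yaw -2.76 tilt [-0.02 -0.01] F [ 0.7 -0.4  0.1] g 0.353
```

View pics/ao_c3.png

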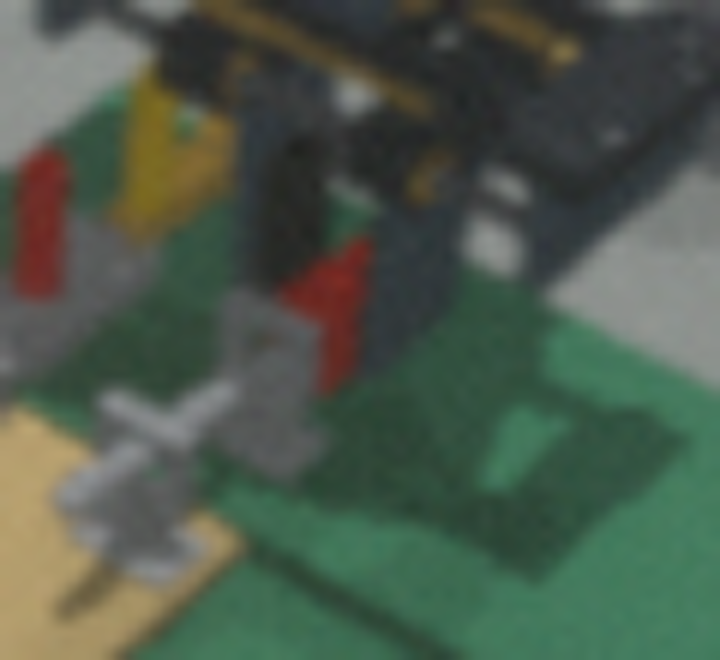

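View pics/ao_w.png

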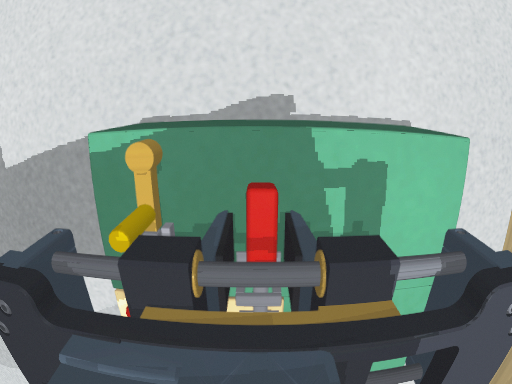

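```bash
python3 -m jog '[{"twist":[0,0,0],"offset":[-2,0,0],"hand":0.35},{"twist":[0,0,0],"offset":[-4,0,0],"hand":0.35},{"twist":[0,0,0],"offset":[-7,0,0],"hand":0.35},{"twist":[0,0,0],"offset":[-10,0,0],"hand":0.35},{"twist":[0,0,0],"offset":[-12,-5,-2],"hand":0.35},{"twist":[0,0,0],"offset":[-12,-8,-2],"hand":0.35},{"twist":[0,0,0],"offset":[-12,-8,-2],"hand":0.35}]' 40
python3 - <<'E'
from h import *
go();c=cam('wrist','ap_w');s=cam('scene','ap_c');crop('ap_c','ap_c3',270,155,330,210,12);s=cam('side','ap_s');crop('ap_s','ap_s3',200,170,280,240,9);crop('ap_w','ap_w3',180,80,330,230,4.5)
E
```

```text
t: 43.05
tcp_pos: [0.5658, 0.0686, 0.2352]
tool_rot: [0.707, 0.018, 0.706, -0.018]
contact_force: [0.7, 0.8, -0.0]
grip_width: 0.35
t 43.05 tcp [0.5658 0.0686 0.2352] chest [-40.4  34.1 235.2] yaw -2.88 tilt [ 0.08 -0.02] F [ 0.7  0.8 -0. ] g 0.35
```

View pics/ap_w3.png

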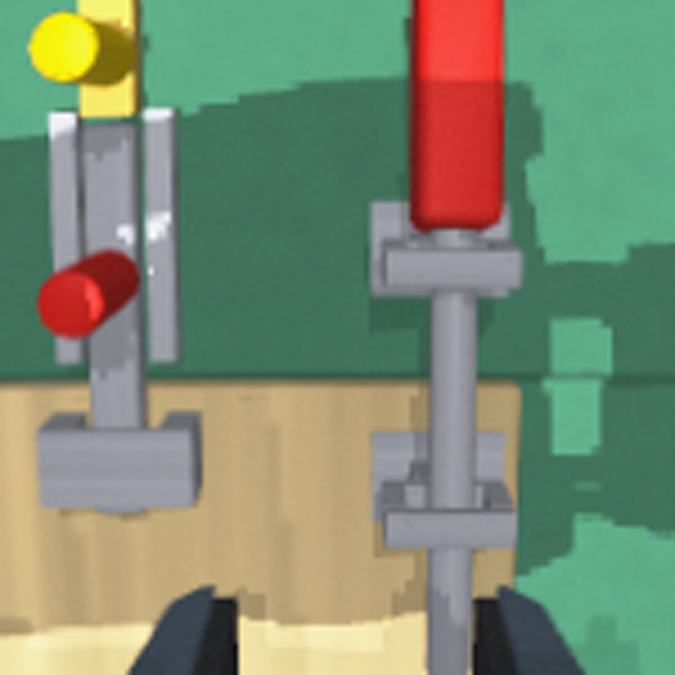

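View pics/ap_s3.png

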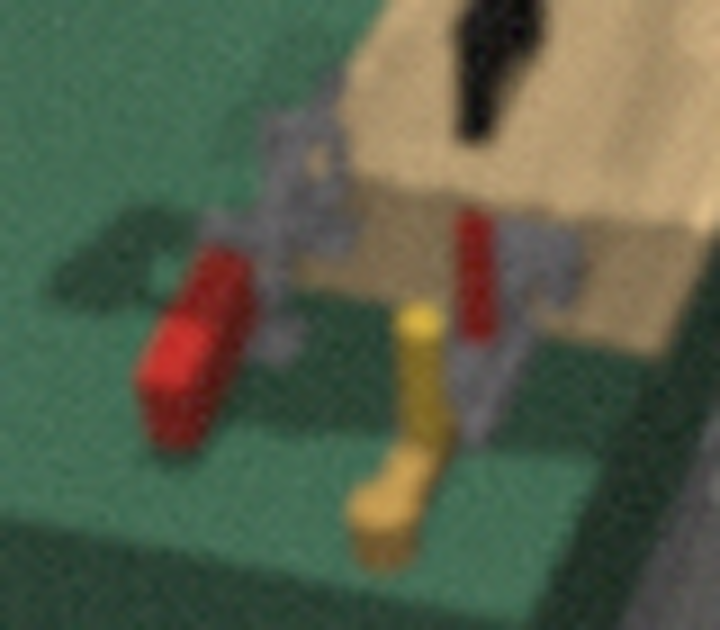

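View pics/ap_c3.png

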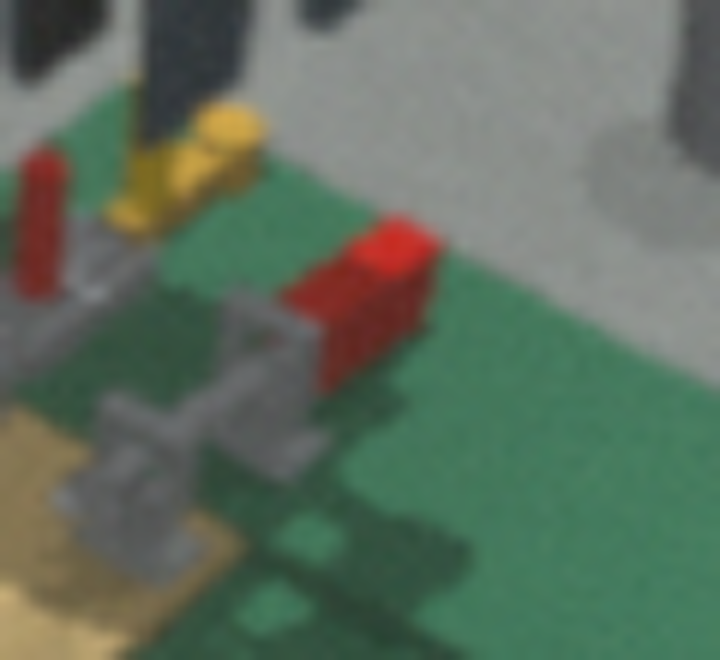

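View pics/ap_w.png

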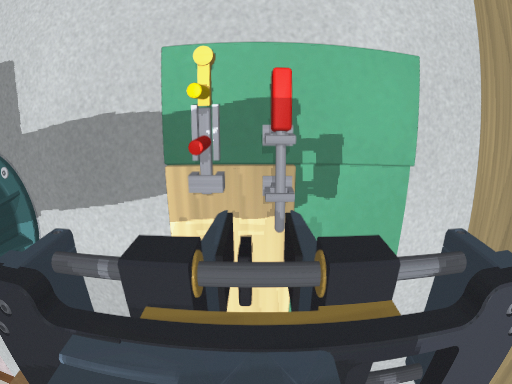

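```bash
python3 -m jog '[{"twist":[0,0,0],"offset":[0,4,2],"hand":0.1},{"twist":[0,0,0],"offset":[0,8,2],"hand":0},{"twist":[0,0,0],"offset":[0,12,2],"hand":0},{"twist":[0,0,0],"offset":[0,15.2,2],"hand":0},{"twist":[0,0,0],"offset":[0,15.2,2],"hand":0},{"twist":[0,0,0],"offset":[4,15.2,2],"hand":0},{"twist":[0,0,0],"offset":[8,15.2,2],"hand":0},{"twist":[0,0,0],"offset":[11,15.2,2],"hand":0},{"twist":[0,0,0],"offset":[13,15.2,2],"hand":0},{"twist":[0,0,0],"offset":[13,15.2,2],"hand":0}]' 20
python3 - <<'E'
from h import *
go();c=cam('wrist','aq_w')
E
```

```text
t: 44.2
tcp_pos: [0.5914, 0.222, 0.1009]
tool_rot: [0.705, 0.016, 0.709, -0.017]
contact_force: [-0.5, -0.2, 0.6]
grip_width: 0.004
t 44.2 tcp [0.5914 0.222  0.1009] chest [-22.2 188.5 100.9] yaw -2.72 tilt [-0.28 -0.09] F [-0.5 -0.2  0.6] g 0.004
```

View pics/aq_w.png

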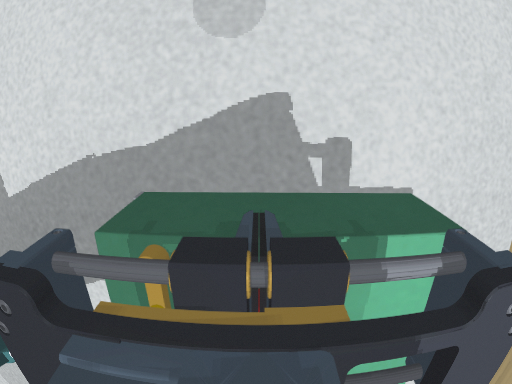

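```bash
python3 -m jog '[{"twist":[0,0,0],"offset":[-0.3,-0.6,0.15],"hand":0},{"twist":[0,0,0],"offset":[-0.3,-1.2,0.15],"hand":0},{"twist":[0,0,0],"offset":[-0.3,-1.7,0.15],"hand":0},{"twist":[0,0,0],"offset":[-0.3,-2,0.15],"hand":0},{"twist":[0,0,0],"offset":[-0.3,-2.2,0.15],"hand":0},{"twist":[0,0,0],"offset":[-0.3,-2.2,0.15],"hand":0}]' 20
python3 - <<'E'
from h import *
go()
E
```

```text
t: 44.85
tcp_pos: [0.5949, 0.2013, 0.1083]
tool_rot: [0.708, 0.018, 0.706, -0.016]
contact_force: [-1.1, 12.0, 3.0]
grip_width: 0.004
t 44.85 tcp [0.5949 0.2013 0.1083] chest [-17.7 168.  108.3] yaw -2.8 tilt [0.15 0.15] F [-1.1 12.   3. ] g 0.004
```

```bash
python3 -m jog '[{"twist":[0,0,0],"offset":[0,-0.1,-0.2],"hand":0},{"twist":[0,0,0],"offset":[0,-0.2,-0.2],"hand":0},{"twist":[0,0,0],"offset":[0,-0.2,-0.2],"hand":0}]' 20
python3 - <<'E'
from h import *
go()
E
```

```text
t: 45.15
tcp_pos: [0.5937, 0.2008, 0.1091]
tool_rot: [0.709, 0.019, 0.705, -0.016]
contact_force: [1.5, 21.2, 5.5]
grip_width: 0.004
t 45.15 tcp [0.5937 0.2008 0.1091] chest [-18.8 167.5 109.1] yaw -2.8 tilt [0.28 0.26] F [ 1.5 21.2  5.5] g 0.004
```

```bash
python3 -m jog '[{"twist":[0,0,0],"offset":[0,0.3,0],"hand":0},{"twist":[0,0,0],"offset":[0,1.5,0],"hand":0},{"twist":[0,0,0],"offset":[0,2.5,0],"hand":0},{"twist":[0,0,0],"offset":[-4,2.5,0],"hand":0},{"twist":[0,0,0],"offset":[-8,2.5,0],"hand":0},{"twist":[0,0,0],"offset":[-13,2.5,0],"hand":0},{"twist":[0,0,0],"offset":[-16,-6,-2],"hand":0},{"twist":[0,0,0],"offset":[-16,-11,-2],"hand":0},{"twist":[0,0,0],"offset":[-16,-11,-2],"hand":0},{"twist":[0,0,0],"offset":[-16,-11,-2],"hand":0}]' 20
python3 - <<'E'
from h import *
go();c=cam('wrist','ar_w');crop('ar_w','ar_w3',180,80,330,230,4.5);cam('side','ar_s');cam('scene','ar_c')
E
```

```text
t: 46.15
tcp_pos: [0.5662, 0.0865, 0.2682]
tool_rot: [0.707, 0.018, 0.707, -0.018]
contact_force: [0.8, 0.9, -0.2]
grip_width: 0.004
t 46.15 tcp [0.5662 0.0865 0.2682] chest [-40.9  52.  268.2] yaw -2.9 tilt [ 0.06 -0.03] F [ 0.8  0.9 -0.2] g 0.004
```

View pics/ar_w3.png

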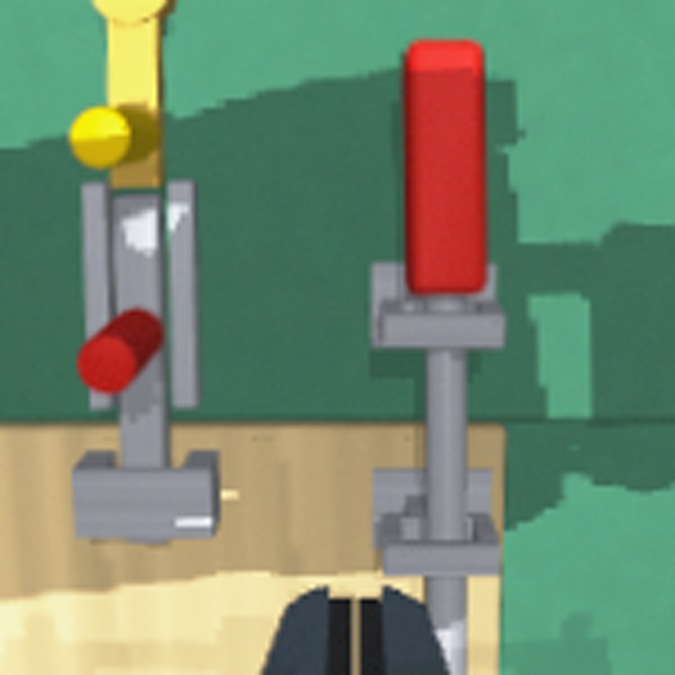

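View pics/ar_c.png

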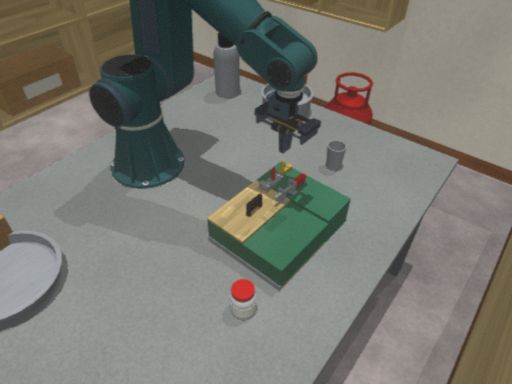

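View pics/ar_s.png

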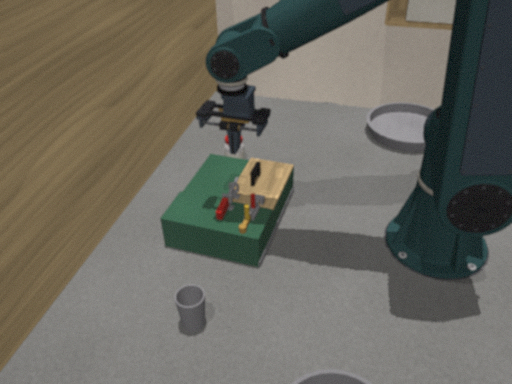

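```bash
python3 - <<'E'
from h import *
c=cam('wrist')
for u,v,z in ((447,291,.150),(445,72,.142),(442,305,.154),(442,343,.126)):
    print(np.round(w2c(onz(c,180+u/4.5,80+v/4.5,z)),1))
E
```

```text
[-19.3  97.6 150. ]
[-19.6 147.7 142. ]
[-20.7  94.9 154. ]
[-18.7  81.6 126. ]
```

```bash
python3 - <<'E'
from h import *
go(); print(robot.hand_in())
E
```

```text
t 46.35 tcp [0.5666 0.0903 0.2669] chest [-40.6  55.8 266.9] yaw -2.72 tilt [-0.02  0.  ] F [-1.1 -0.5  0.1] g 0.006
the job is handed in; nothing more can be done
None
```

I did every step in the order asked and handed the job in at about 46 s.

- **Opening:** I swung the keeper clear, drew the bolt to its stop and slid the lid fully open. Blue and orange were the only caddies on the table, and both now stand upright on the bin floor.
- **Closing:** I slid the lid shut, shot the bolt and swung the keeper back. Each was pressed until it met its stop, at about 29 N, 27 N and 17 N.
- **Rod:** It went through the deck's eye and then the lid's. A final push on the end of the handle reached 21 N with almost no movement.

**Last checks:** In the final pictures the lid is shut, the bolt is home, the keeper is in line and the rod is through both eyes. The jar and tumbler look unmoved, and the arm is clear with about zero contact force.

**What disagreed:**
- **Fingertips:** They sit about 37 mm further back along the tool than stated. My first grasp of the keeper therefore closed on top of its post, pressing on it with about 11 N and dragging the keeper some 8° before I corrected.
- **Cameras:** The scene and side views differ by about 1 cm, so I worked from the wrist camera.
- **Keeper drift:** It stood at about 83° when I came to swing it back. I had taken it to about 90°.
- **Rod seating:** The rod rests slightly nose-up in the eyes, so from above there is a gap of 2–3 mm at the top of the handle's face. The tilt explains about 2 mm of it. The gap was the same before and after the final push, so I took the handle as touching the eye at its lower edge, which the pictures do not show directly.

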